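Unstack a keypad kit into its parts trays

TASK

Take the keypad kit on the pin stand apart from the top down, one part at a time, and lay each part gently, flat and inside the lip of the tray made to its outline: first the knob in the round dish, then the steel weight in the narrow tray, the cover in the medium tray, and last the black bottom case in the largest tray. Lift the bottom case straight up and level until it is clear of its two pins, set parts down rather than dropping them, and leave the pen cup where it stands.

Things in the scene. Friction and masses are not known exactly. Their poses are not given: they have to be found in the camera images.
- knob_mid (a point): Volume knob, a grey plastic cylinder 24 mm in diameter and 20 mm high with fine dark ribs round it and a bright top, standing on the steel weight at the top of the stack, up to 14 mm along from its middle. Point at its centre, 10 mm above its underside; z up.
- weight_mid (a point): Steel weight, a plain bar 26 mm (its x) by 70 mm (its y) by 16 mm high, second from the top, lying on the cover. Point at its centre, 8 mm above its underside; z up.
- cover_mid (a point): Aluminium cover, 50 mm (x) by 76 mm (y) by 16 mm high, with rows of small dark key openings, third from the top, lying loose on the bottom case between the pins. Point at its centre, 8 mm above its underside; z up.
- case_mid (a point): Black plastic bottom case, 56 mm (x) by 116 mm (y) by 16 mm high, at the bottom of the stack. A 9 mm hole through each end (at y = +48 and -48 mm) sits over a pin of the stand. Point at its centre, 8 mm above its underside; z up.
- stand: Pin stand fixed to the desk: a dark steel block 84 mm (x) by 140 mm (y) by 16 mm high, with two upright steel pins 6 mm in diameter at y = +48 and -48 mm whose tips are 44 mm above the desk (28 mm above the block, 12 mm above the seated case). Origin: centre of its underside; its x and y run with those of the seated case.
- knob_dish: Round dish for the knob, 44 mm inside, 52 mm outside, white floor, clear lip. Fixed to the desk. Origin: centre of its underside; z up. Floor 3 mm thick, so the inner floor is at z = 3 mm; the clear lip is 4 mm wide and its top is at z = 7 mm.
- weight_tray: Narrow rectangular tray for the steel weight, 46 mm (x) by 90 mm (y) inside, white floor, clear lip. Fixed to the desk. Origin: centre of its underside; z up. Floor 3 mm thick, so the inner floor is at z = 3 mm; the clear lip is 4 mm wide and its top is at z = 7 mm.
- cover_tray: Medium rectangular tray for the cover, 70 mm (x) by 96 mm (y) inside, white floor, clear lip. Fixed to the desk. Origin: centre of its underside; z up. Floor 3 mm thick, so the inner floor is at z = 3 mm; the clear lip is 4 mm wide and its top is at z = 7 mm.
- case_tray: Largest rectangular tray, for the bottom case, 76 mm (x) by 136 mm (y) inside, white floor, clear lip. Fixed to the desk. Origin: centre of its underside; z up. Floor 3 mm thick, so the inner floor is at z = 3 mm; the clear lip is 4 mm wide and its top is at z = 7 mm.
- pen_cup: Stainless steel pen cup standing loose on the right of the desk, 80 mm in diameter and 95 mm high, its pens reaching to 155 mm. Not to be disturbed. Origin: centre of its underside.
Mind the look-alikes: they are no part of the job. Leave any blue or orange look-alike of the cover_tray alone. Of the things shaped like the part that bears weight_mid, the bare steel one is meant.

How it is judged (in metres and radians):
On the way, in this order (a step that is already met when the one before it is completed fails the run):
1. the knob lies released in the round dish (horizontal distance between knob_mid and knob_dish below 0.011 m and z of knob_mid in the frame of knob_dish between 0.01 and 0.015 m and angle between knob_mid's own z axis and vertical below 0.1 rad and linear speed of knob below 0.03 m/s and contact force between knob and the fingers below 0.05 N), for 0.2 s.
2. then the steel weight lies flat and released in the narrow tray (horizontal distance between weight_mid and weight_tray below 0.016 m and z of weight_mid in the frame of weight_tray between 0.008 and 0.013 m and angle between weight_mid's own z axis and vertical below 0.1 rad and linear speed of weight below 0.03 m/s and contact force between weight and the fingers below 0.05 N), for 0.2 s.
3. then the cover lies flat and released in the medium tray (horizontal distance between cover_mid and cover_tray below 0.016 m and z of cover_mid in the frame of cover_tray between 0.008 and 0.013 m and angle between cover_mid's own z axis and vertical below 0.1 rad and linear speed of cover below 0.03 m/s and contact force between cover and the fingers below 0.05 N), for 0.2 s.
4. then the bottom case, lifted off its pins, lies flat and released in the largest tray (horizontal distance between case_mid and case_tray below 0.016 m and z of case_mid in the frame of case_tray between 0.008 and 0.013 m and angle between case_mid's own z axis and vertical below 0.1 rad and linear speed of case below 0.03 m/s and contact force between case and the fingers below 0.05 N), for 0.2 s.
At the end, for the whole second after the job is handed in: Each of the four parts lies released and at rest inside the lip of its own tray: its centre within 16 mm (knob 11 mm) of the tray's centre, at most 2 mm above its seated height, tilted less than 0.1 rad (all of step 1 and all of step 2 and all of step 3 and all of step 4); the robot touches nothing.
It fails at once if the bottom case is cocked (tilted more than 0.3 rad) (angle between case_mid's own z axis and vertical above 0.3 rad).
It fails at once if a part is dropped or flung (faster than 0.7 m/s with its centre lower than 60 mm) ((height (world z) of knob_mid below 0.06 m and linear speed of knob above 0.7 m/s) or (height (world z) of weight_mid below 0.06 m and linear speed of weight above 0.7 m/s) or (height (world z) of cover_mid below 0.06 m and linear speed of cover above 0.7 m/s) or (height (world z) of case_mid below 0.06 m and linear speed of case above 0.7 m/s)).
It fails at once if the pen cup is pushed more than 30 mm or tipped (distance of pen_cup from where it was at the start of the episode above 0.03 m or angle between pen_cup's own z axis and vertical above 0.4 rad).
It also fails if it takes over 112 s, if anything falls off the work surface, if the arm or the gripper's body presses on something with over 40 N, if the wrist force passes 120 N, or if a joint passes its speed limit or range.

ROBOT

A 6-joint arm with a two-finger parallel gripper is mounted at the origin on the work surface. World frame = base frame: x ahead of the robot, y to its left, z up, the work surface at z = 0. Lengths are in m, angles in degrees, forces in N, time in s.
With the tool pointing down it reaches from about 0.275 to 0.725 m from the base axis. Payload 5.6 kg.
Tool frame: the origin (TCP) lies at the very end of the fingers, on their centre line; the grasp point (between the pads) lies 19 mm behind it; z points along the fingers, y is the direction in which the jaws open and shut (so a half turn about z gives the same grasp; the last joint's range is limited). The gripper opens to 85 mm and grips with 20 to 120 N. Pads are 22 mm wide; open, the fingers measure 114 mm over their backs; the gripper's body (76 mm by 85 mm) begins 54 mm behind the grasp point. The pads swing forward as they close: fully open they stand 13 mm farther back than shut.
Start: joints at [-47.292, 14.616, 6.199, 0, -81.583, -16.306], TCP at [0.245, -0.493, 0.2] pointing down, gripper open.
Joint ranges: [-168.99, 168.99], [-69.2, 112.95], [-62.41, 85.93], [-164.36, 98.24], [-168.68, -3.75], [-174.98, 174.98]. Speed limits (degrees/s): [147.25, 147.25, 180, 180, 180, 180].

INTERFACE

Orientations are given as [roll, pitch, yaw] about the fixed x, y, z axes, in that order (R = Rz(yaw) Ry(pitch) Rx(roll)).
In Python, from workcell import read_state, camera, finish_job, regions_of gives the robot as it stands.
- The arm moves only by the tool drive_tool, never from a script. Its argument "deltas" is a list of rows, each a list of 5 numbers: the opening in per cent of the stroke, from 0 (shut) to 100 (fully open), then the shift along the tool's x, y, z in mm, then the turn about the tool's z in degrees. A call has exactly 8 rows; each row shifts and turns the commanded pose from where the row before left it, along the tool's axes as they then stand; what a row does not reach is not made up. A row lasts 1/10 s, in which the tool goes at most 50 mm and 8.59 degrees, less where a joint would pass 70% of its speed; a pose out of reach is approached as far as the arm can. A call with a gripper value outside its range is refused whole. The fingers move at their own pace and stop on an object; "force" is the grip in N (left out, the last holds). Time passes only in rows, so rows that do not move let the fingers close, or fill a call up. It gives the time, the measured TCP pose, the force and the opening at its end, in the units of the state.
- read_state(): the state, without advancing time (a new reading comes with each control period).
- camera(name): name is "scene" or "side" or "wrist"; returns a dict with "color" (384x512x3 uint8, red, green, blue), "vertical_fov" (degrees; the focal length in pixels is half the picture's height over the tangent of half this angle, whatever the lens; pixels are square), "cx", "cy" (the principal point, pixels), "rvec" (rotation vector, rad) and "tvec" (3), from world to camera coordinates, as OpenCV has them. Camera axes: x right, y down, z forward; pixel columns grow to the right and rows downward; lengths in m; the calibration is good to about 2 mm. A picture is of the moment at which its call begins. There is no depth.
- finish_job(): hands the job in, once; it reports no verdict.
Trained networks look in a picture, given as the dict that the camera call returned (one of the last four; its "shot" number tells which), for a name from the list of things; names that differ only in an ending like _2 or _b are one class to them, and where a whole thing is asked for, a point or a joint stands for the part that bears it (a point fixed in the world has none). Each returns a list of dicts, best first, with "conf" (0 to 1); they miss things now and then, are a little off and sometimes report something else, mostly with a low value. They report only what shows in the picture. A call takes as long as a camera call. They do not tell look-alikes from the thing itself.
- regions_of(target, picture): "mask" (384x512 bool, what is visible of it) and "xy" ([column, row] in pixels, amid what is visible of it).
The state is a dict: "t": time; "qpos": joint angles; "dq": joint speeds; "tau": joint torques, N m; "tool_pos": TCP position; "orientation": TCP orientation; "wrist_force": force on the tool from outside, world axes, zero at the start; "ft_torque": the same for the moment, N m; "opening": opening from 0.0 (shut) to 1.0 (fully open).
Only numpy, scipy, OpenCV 4.12 (cv2) and the standard library are available. Lean on these libraries where they do the work, as an engineer would, in place of code of your own. Each camera call takes 0.05 s, during which the arm holds its last target.

## Working session

There is one attempt and no reset: what is moved stays moved. The work goes in short steps, Python scripts to look and compute and a tool call to move; the robot and the scene stay as the last step left them, time stands still between calls to the robot, and variables do not carry over. Pictures are saved under pics/ and viewed, and the job is handed in when it is done.

Besides the shell and the picture viewer there is one more tool, called by a JSON object that holds its "name" and its "arguments", one argument or row to a line. drive_tool: Moves the arm, as the interface text tells. Its arguments: {"type":"object","properties":{"deltas":{"type":"array"},"force":{"type":"number"}},"required":["deltas"]}

```bash
ls; mkdir -p pics; cat > h.py <<'E'
import numpy as np, cv2
from workcell import *
def cam(name,fn=None):
    p=camera(name)
    if fn: cv2.imwrite('pics/'+fn,p['color'][:,:,::-1])
    return p
def K(p):
    f=192/np.tan(np.radians(p['vertical_fov'])/2)
    return np.array([[f,0,p['cx']],[0,f,p['cy']],[0,0,1.]])
def proj(p,X):
    return cv2.projectPoints(np.array(X,float).reshape(-1,3),np.array(p['rvec'],float),np.array(p['tvec'],float),K(p),None)[0].reshape(-1,2)
def back(p,uv,z):
    R=cv2.Rodrigues(np.array(p['rvec'],float))[0];t=np.array(p['tvec'],float).ravel()
    uv=np.array(uv,float).reshape(-1,2);k=K(p)
    d=np.c_[(uv-k[:2,2])/k[0,0],np.ones(len(uv))]@R
    c=-R.T@t
    return c+d*((z-c[2])/d[:,2])[:,None]
E
python3 - <<'E'
from h import *
s=read_state();print(s)
for n in ['scene','side','wrist']:
    p=cam(n,n+'0.png');print(n,[ (k,v) for k,v in p.items() if k!='color'], (-cv2.Rodrigues(np.array(p['rvec'],float))[0].T@np.array(p['tvec']).ravel()).round(3))
E
```

```text
pics
{'t': 0.0, 'qpos': array([-4.72912640e+01,  1.46518937e+01,  6.13207883e+00, -2.78112467e-02,
       -8.15816082e+01, -1.63059491e+01]), 'dq': array([ 0.02505924,  0.06661228,  0.05710315, -0.00211281,  0.09284695,
       -0.02640974]), 'tau': array([-2.36279329e-04, -3.86626267e+01,  2.37930250e+01,  5.36484316e+00,
       -6.27700734e-03,  1.85290895e-05]), 'tool_pos': array([ 0.24439025, -0.49212138,  0.19961453]), 'orientation': array([ 1.79894933e+02, -2.07842307e-03, -1.53601307e+02]), 'wrist_force': array([-0.87753311,  1.39239245,  1.72271507]), 'ft_torque': array([0.04717545, 0.01068417, 0.00586721]), 'opening': 1.0001797182315553}
scene [('vertical_fov', 53.484545042381214), ('cx', 255.7073486707334), ('cy', 197.25688767558748), ('rvec', array([ 2.22239338,  1.39760304, -0.39213745])), ('tvec', array([-0.14650214, -0.37293516,  1.44224886])), ('shot', 1)] [ 1.039 -0.357  1.016]
side [('vertical_fov', 44.00279187883481), ('cx', 256.1292712325181), ('cy', 186.204728761919), ('rvec', array([ 0.72308053, -2.39315032,  1.37012029])), ('tvec', array([0.34813523, 0.24216736, 0.96259277])), ('shot', 2)] [-0.104  0.781  0.696]
wrist [('vertical_fov', 70.33923578464301), ('cx', 250.69829136928962), ('cy', 186.72923170350043), ('rvec', array([-1.55727071, -2.51089818, -0.39037154])), ('tvec', array([ 0.54900266, -0.04014154,  0.37817734])), ('shot', 3)] [ 0.176 -0.526  0.372]
```

View pics/scene0.png

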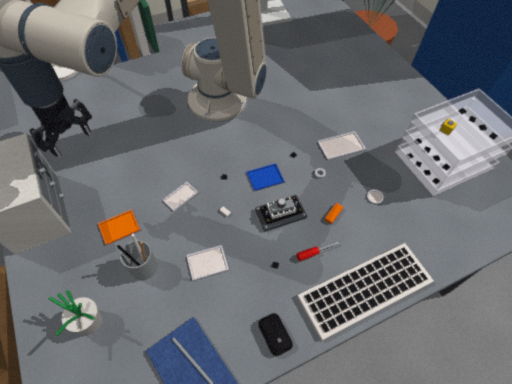

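View pics/side0.png

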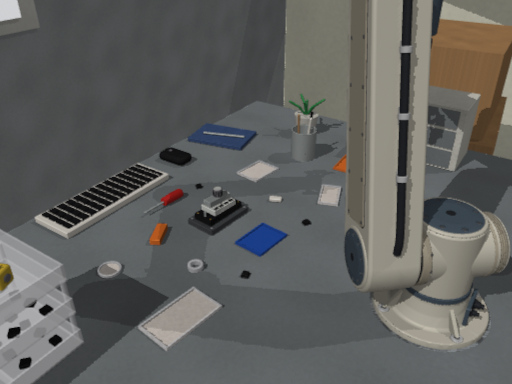

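View pics/wrist0.png

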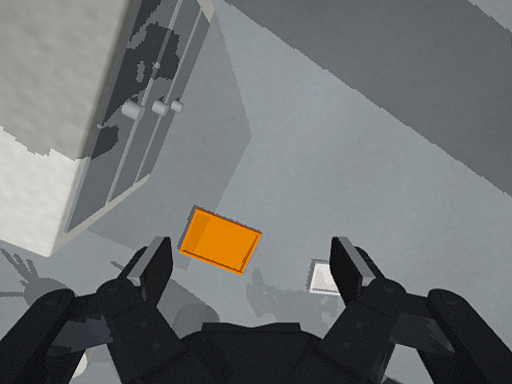

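The scene shows the stand at about (282,210). White trays are at (180,195), (207,262) and (341,146), with a round dish at (375,196). Blue (265,177) and orange (119,227) trays are decoys, the ring at (320,173) is not the dish, and the cup is at (135,258). Next I'll run the detectors and take close crops.

```bash
python3 - <<'E'
from h import *
s=cam('scene');d=cam('side')
for nm,p in (('scene',s),('side',d)):
    for t in ['knob_mid','weight_mid','cover_mid','case_mid','stand','knob_dish','weight_tray','cover_tray','case_tray','pen_cup']:
        print(nm,t,[(round(r['conf'],2),np.round(r['xy']).tolist(),int(r['mask'].sum())) + ((back(p,r['xy'],0.003).round(3)[0,:2].tolist()),) for r in regions_of(t,p)])
def crop(p,x0,y0,x1,y1,k,fn): cv2.imwrite('pics/'+fn,cv2.resize(p['color'][y0:y1,x0:x1,::-1],None,fx=k,fy=k,interpolation=cv2.INTER_CUBIC))
crop(s,150,120,400,290,3,'c_scene.png'); crop(d,180,170,260,240,8,'c_side.png'); crop(s,245,180,325,240,8,'c_stack.png')
E
```

```text
scene knob_mid []
scene weight_mid [(0.63, [332.0, 215.0], 183, [0.62, 0.121]), (0.54, [274.0, 207.0], 121, [0.521, -0.025])]
scene cover_mid [(0.58, [281.0, 213.0], 82, [0.547, -0.017])]
scene case_mid [(0.56, [274.0, 217.0], 337, [0.55, -0.043])]
scene stand [(0.84, [273.0, 220.0], 348, [0.558, -0.05])]
scene knob_dish [(0.64, [373.0, 198.0], 172, [0.625, 0.272])]
scene weight_tray [(0.83, [180.0, 195.0], 530, [0.351, -0.275])]
scene cover_tray [(0.77, [115.0, 228.0], 845, [0.381, -0.489]), (0.72, [264.0, 177.0], 650, [0.402, -0.003]), (0.71, [205.0, 262.0], 947, [0.599, -0.288])]
scene case_tray [(0.82, [340.0, 146.0], 779, [0.396, 0.295])]
scene pen_cup [(0.89, [139.0, 258.0], 1156, [0.505, -0.453])]
side knob_mid [(0.64, [217.0, 192.0], 100, [0.627, -0.115]), (0.2, [214.0, 224.0], 514, [0.538, 0.014])]
side weight_mid [(0.81, [162.0, 236.0], 211, [0.611, 0.127]), (0.69, [214.0, 198.0], 223, [0.615, -0.085])]
side cover_mid [(0.5, [218.0, 208.0], 280, [0.575, -0.049])]
side case_mid [(0.59, [212.0, 214.0], 378, [0.569, -0.016])]
side stand [(0.98, [216.0, 222.0], 507, [0.536, 0.006]), (0.68, [108.0, 267.0], 341, [0.631, 0.277])]
side knob_dish [(0.83, [110.0, 265.0], 324, [0.633, 0.271])]
side weight_tray []
side cover_tray [(0.79, [256.0, 172.0], 455, [0.602, -0.273]), (0.74, [264.0, 236.0], 952, [0.403, -0.01]), (0.43, [342.0, 164.0], 94, [0.404, -0.466])]
side case_tray [(0.6, [182.0, 320.0], 2529, [0.388, 0.307])]
side pen_cup [(0.62, [302.0, 143.0], 900, [0.584, -0.533])]
```

View pics/c_scene.png

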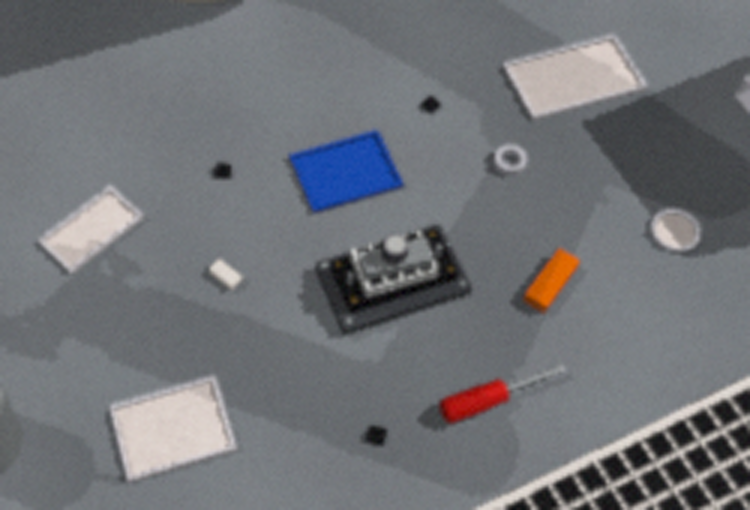

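View pics/c_side.png

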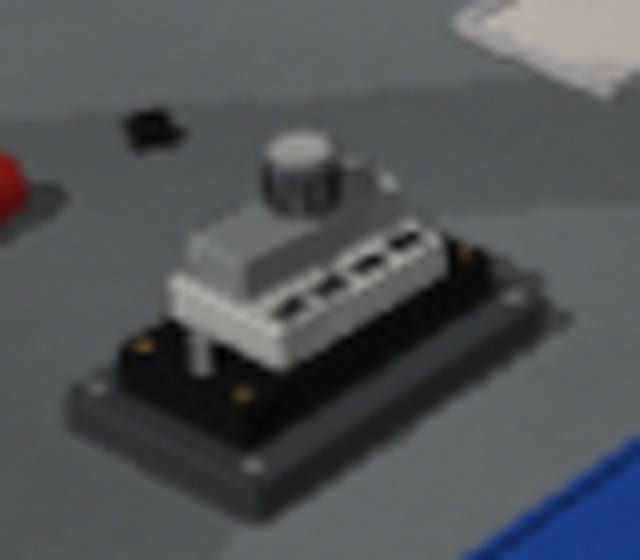

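View pics/c_stack.png

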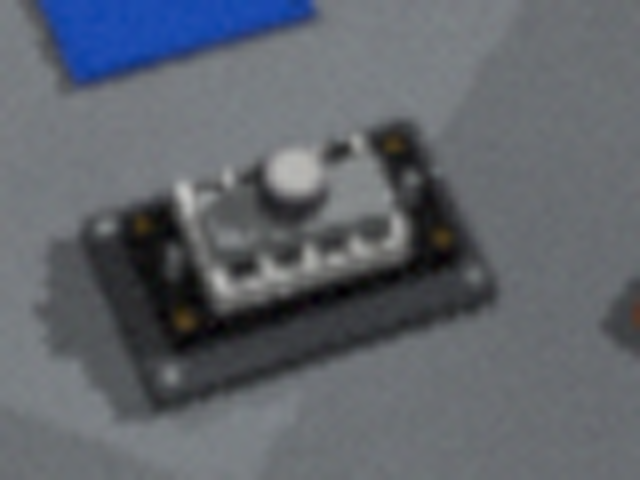

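```bash
python3 - <<'E'
from h import *
s=cam('scene');d=cam('side')
st=back(s,np.array([[90,215],[160,395],[493,283],[408,122]])/8+[245,180],.016)
print(st.round(4), st.mean(0)); 
sd=back(d,np.array([[75,400],[262,500],[545,300]])/8+[180,170],.016)
print(sd.round(4),(sd[0]+sd[2])/2)
def ang(a,b): return np.degrees(np.arctan2(b[1]-a[1],b[0]-a[0]))
print('yaw long', ang(st[0],st[3]),ang(st[1],st[2]),ang(sd[1],sd[2]), 'short',ang(st[0],st[1]),ang(sd[0],sd[1]))
# knob top
print('knobtop', back(s,np.array([[295,170]])/8+[245,180],.084), back(d,np.array([[301,148]])/8+[180,170],.084))
# trays
for nm,p in (('scene',s),('side',d)):
    for t in ['knob_dish','weight_tray','cover_tray','case_tray','pen_cup']:
        for r in regions_of(t,p):
            m=r['mask'].astype(np.uint8)
            c=max(cv2.findContours(m,0,1)[0],key=cv2.contourArea).reshape(-1,2)
            W=back(p,c,0.005)[:,:2]*1000
            (cx,cy),(w,h),a=cv2.minAreaRect(W.astype(np.float32))
            if w>h: w,h,a=h,w,a+90
            print(nm,t,round(r['conf'],2),'c',round(cx,1),round(cy,1),'size',round(w),round(h),'long axis deg',round((a+90)%180,1))
E
```

```text
[[ 0.5023 -0.0794  0.016 ]
 [ 0.5833 -0.09    0.016 ]
 [ 0.5949  0.0453  0.016 ]
 [ 0.5175  0.0517  0.016 ]] [ 0.54950675 -0.01809917  0.016     ]
[[ 0.5877  0.0499  0.016 ]
 [ 0.5053  0.0595  0.016 ]
 [ 0.4969 -0.0798  0.016 ]] [ 0.54230946 -0.01493879  0.016     ]
yaw long 83.37189311332872 85.10010312153578 -93.45951331525958 short -7.470838948533115 173.36738170434066
knobtop [[ 0.5535221  -0.02311073  0.084     ]] [[ 0.55111925 -0.02387887  0.084     ]]
scene knob_dish 0.5 c 623.0 278.9 size 47 51 long axis deg 145.1
scene weight_tray 0.57 c 357.6 -274.8 size 66 101 long axis deg 108.6
scene cover_tray 0.9 c 381.6 -477.8 size 82 103 long axis deg 92.6
scene cover_tray 0.87 c 600.4 -282.1 size 82 104 long axis deg 82.3
scene cover_tray 0.58 c 402.8 -1.2 size 82 106 long axis deg 84.4
scene case_tray 0.72 c 397.5 298.4 size 90 149 long axis deg 83.0
scene case_tray 0.4 c 600.4 -283.7 size 81 106 long axis deg 81.7
scene pen_cup 0.79 c 504.2 -453.8 size 87 141 long axis deg 17.8
scene pen_cup 0.74 c 526.6 -4.6 size 34 76 long axis deg 79.4
side knob_dish 0.86 c 620.9 282.9 size 49 57 long axis deg 137.5
side weight_tray 0.91 c 355.2 -276.3 size 55 115 long axis deg 112.9
side cover_tray 0.98 c 599.1 -280.3 size 94 118 long axis deg 81.3
side cover_tray 0.96 c 401.3 1.0 size 88 112 long axis deg 84.9
side cover_tray 0.7 c 407.4 -470.3 size 39 114 long axis deg 101.9
side case_tray 0.74 c 394.5 302.4 size 89 146 long axis deg 82.8
side case_tray 0.56 c 568.5 -54.2 size 60 92 long axis deg 57.6
side pen_cup 0.94 c 587.2 -554.2 size 86 320 long axis deg 120.0
```

Candidates in the scene picture:
- **Weight:** grey bar on the stack at (281,205), against the loose orange bar at (333,213). I choose the grey one.
- **Cover tray:** white at (207,262), against blue (265,177) and orange (119,227). I choose the white one.
- **Dish:** (375,196), against the ring at (320,173). I choose the 50 mm dish.

The crops confirm these choices. I'll move over the stack for a wrist view.

{"name": "drive_tool", "arguments": {
  "deltas": [
    [100,-40,24,0,0],
    [100,-40,24,0,0],
    [100,-40,24,0,0],
    [100,-40,24,0,0],
    [100,-40,24,0,0],
    [100,-40,24,0,0],
    [100,-40,24,0,0],
    [100,-40,24,0,0]
  ],
  "force": 40
}}

```text
t: 2.65
tool_pos: [0.4466, -0.1766, 0.2008]
orientation: [-180.0, 0.0, -153.6]
wrist_force: [0.9, -1.1, -0.3]
opening: 0.999
```

{"name": "drive_tool", "arguments": {
  "deltas": [
    [100,-40,24,0,0],
    [100,-40,25,0,0],
    [100,-40,25,0,0],
    [100,-40,25,0,0],
    [100,0,0,0,-8.4],
    [100,0,0,0,-8.4],
    [100,0,0,0,-8.4],
    [100,0,0,0,-8.4]
  ]
}}

```text
t: 3.45
tool_pos: [0.5452, -0.0183, 0.2004]
orientation: [180.0, -0.0, -119.6]
wrist_force: [-0.3, 0.1, 0.0]
opening: 1.001
```

{"name": "drive_tool", "arguments": {
  "deltas": [
    [100,0,0,0,-8.4],
    [100,0,0,0,-8.3],
    [100,0,0,0,-8.3],
    [100,0,0,0,0],
    [100,0,0,0,0],
    [100,0,0,0,0],
    [100,0,0,0,0],
    [100,0,0,0,0]
  ]
}}

```text
t: 4.25
tool_pos: [0.5451, -0.0185, 0.2005]
orientation: [-180.0, -0.0, -95.1]
wrist_force: [0.4, -0.4, 0.4]
opening: 0.999
```

```bash
python3 - <<'E'
from h import *
s=read_state();print(s['t'],s['tool_pos'],s['orientation'],s['qpos'].round(1))
p=cam('wrist','w1.png');print((-cv2.Rodrigues(np.array(p['rvec'],float))[0].T@np.array(p['tvec']).ravel()).round(3))
E
```

```text
4.25 [ 0.54513039 -0.01854855  0.20048608] [-1.79998948e+02 -6.98681613e-04 -9.50548235e+01] [ 14.5  14.1   5.5   0.  -81.4 -19.6]
[ 0.539 -0.095  0.373]
```

View pics/w1.png

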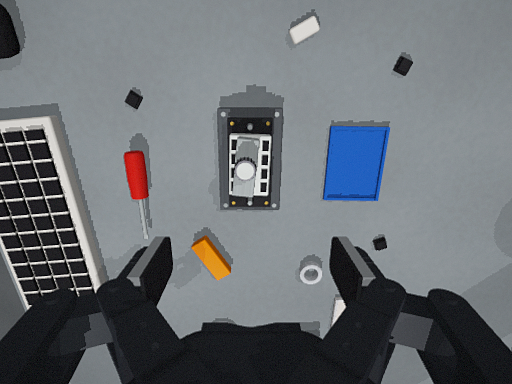

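The wrist picture shows the stack at (250,158), with the knob at (245,170). I'll measure in an enlarged crop.

```bash
python3 - <<'E'
from h import *
p=cam('wrist'); 
cv2.imwrite('pics/w1c.png',cv2.resize(p['color'][95:220,205:295,::-1],None,fx=6,fy=6,interpolation=cv2.INTER_CUBIC)[:600*2])
import pickle;pickle.dump(p,open('w1.pkl','wb'))
im=cv2.resize(p['color'][95:220,205:295,::-1],None,fx=4.8,fy=4.8,interpolation=cv2.INTER_CUBIC);cv2.imwrite('pics/w1c.png',im)
E
```

```text
(no output)
```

View pics/w1c.png

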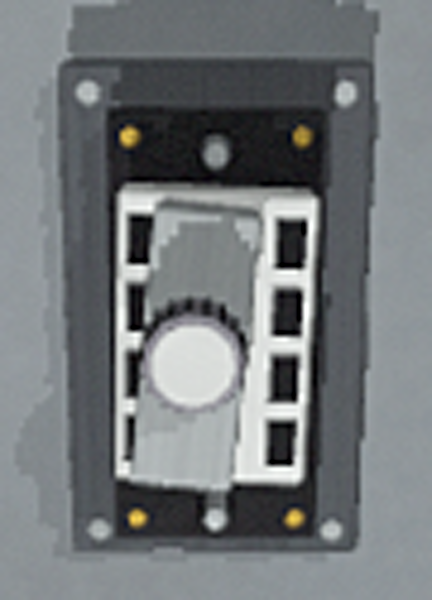

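```bash
python3 - <<'E'
from h import *
import pickle;p=pickle.load(open('w1.pkl','rb'))
def B(l,z): return back(p,np.array(l)/4.8+[205-.4,95-.4],z)[:,:2]*1000
def rep(n,l,z):
    W=B(l,z);tl,tr,br,bl=W
    v=(tl+tr-bl-br);a=np.degrees(np.arctan2(v[1],v[0]))
    u=(tr+br-tl-bl);b=np.degrees(np.arctan2(u[1],u[0]))
    print(n,W.mean(0).round(1),'long',round(a%180,1),'short+90',round((b+90)%180,1),'size',np.linalg.norm(u)/2,np.linalg.norm(v)/2)
rep('bolts',[(88,93),(345,93),(331,530),(100,530)],.016)
rep('screws',[(129,136),(303,136),(294,517),(137,517)],.032)
rep('cover',[(120,187),(318,195),(303,484),(117,481)],.048)
rep('weight',[(158,203),(262,213),(235,487),(130,480)],.064)
print('pins',B([(217,148),(215,518)],.044), 'knob',B([(194,362)],.084))
E
```

```text
bolts [547.5 -16.9] long 84.8 short+90 85.0 size 67.71441033941673 123.66951232020577
screws [547.5 -17.1] long 84.8 short+90 85.0 size 44.017550955946625 103.6551054828848
cover [547.6 -19. ] long 83.1 short+90 83.3 size 48.825160568660216 75.92577177251422
weight [551.8 -21.1] long 79.1 short+90 80.2 size 25.413364287214247 68.83748043424538
pins [[542.68604548 -66.73418325]
 [551.89048772  30.23957287]] knob [[551.70113606 -23.16780798]]
```

```bash
python3 - <<'E'
from h import *
import pickle;p=pickle.load(open('w1.pkl','rb'))
T=np.array([.5451,-.0185,.2005]);a=np.radians(-95.05)
R=np.array([[np.cos(a),np.sin(a),0],[np.sin(a),-np.cos(a),0],[0,0,-1]])
im=p['color'][:,:,::-1].copy()
for dz,c in((0,(0,0,255)),(-.013,(0,255,0)),(-.026,(255,0,0))):
    q=[[x,y,dz] for y in(.0425,-.0425) for x in(-.011,.011)]
    uv=proj(p,[T+R@np.array(v) for v in q]);print(dz,uv.round(0).tolist())
    for u in uv: cv2.circle(im,tuple(int(i) for i in u.round()),2,c,-1)
cv2.imwrite('pics/w1f.png',cv2.resize(im[200:340,100:400],None,fx=2.6,fy=2.6))
E
```

```text
0 [[312.0, 232.0], [315.0, 202.0], [191.0, 232.0], [189.0, 202.0]]
-0.013 [[317.0, 241.0], [319.0, 209.0], [187.0, 241.0], [185.0, 209.0]]
-0.026 [[322.0, 251.0], [325.0, 218.0], [182.0, 251.0], [179.0, 218.0]]
```

View pics/w1f.png

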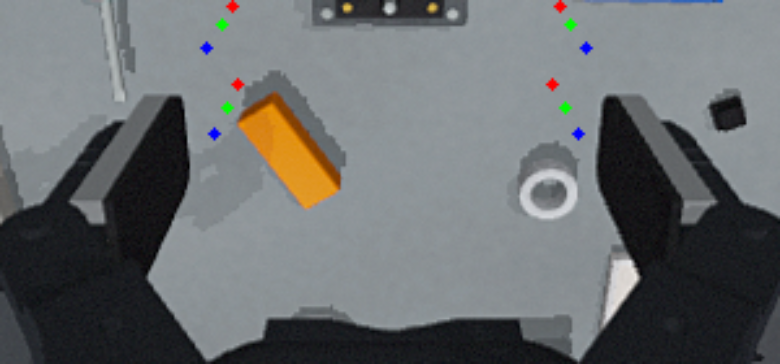

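```bash
python3 - <<'E'
from h import *
T=np.array([.5451,-.0185,.2005]);a=np.radians(-95.05)
R=np.array([[np.cos(a),np.sin(a),0],[np.sin(a),-np.cos(a),0],[0,0,-1]])
out=[]
for n in('side','scene'):
    p=cam(n);k=5 if n=='side' else 5
    u0=proj(p,T)[0];x0,y0=int(u0[0])-38,int(u0[1])-70
    im=cv2.resize(p['color'][max(0,y0):y0+118,x0:x0+76,::-1],None,fx=k,fy=k,interpolation=cv2.INTER_CUBIC)
    y0=max(0,y0)
    for dz,c in((0,(0,0,255)),(-.013,(0,255,0)),(-.0505,(255,0,0))):
        for y in(.0425,-.0425):
          for x in (-.011,.011):
            u=(proj(p,T+R@np.array([x,y,dz]))[0]-[x0,y0]+.5)*k
            cv2.circle(im,tuple(int(i) for i in u),3,c,-1)
    out.append(im[:590])
h=min(o.shape[0] for o in out)
cv2.imwrite('pics/f2.png',np.hstack([o[:h] for o in out]))
E
```

```text
(no output)
```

View pics/f2.png

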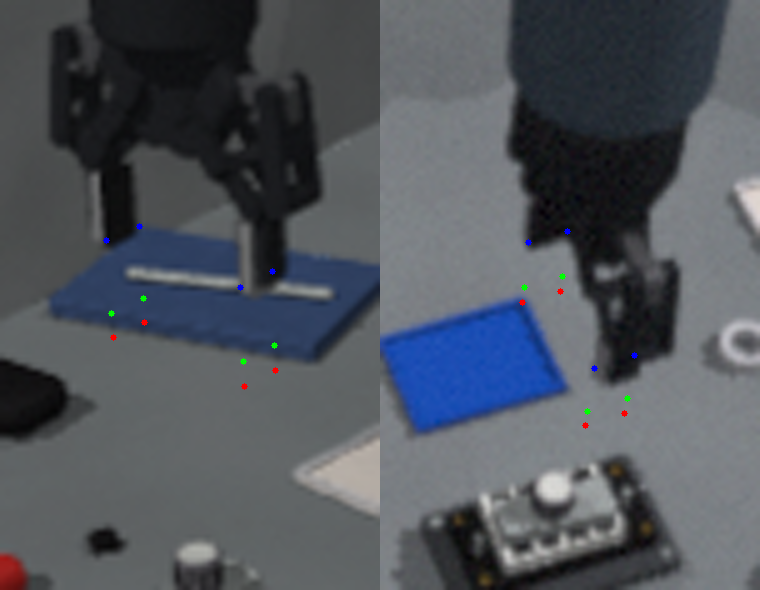

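The fingertips appear 40–48 mm above the reported TCP in all three cameras. I'll check this with the fingers nearly shut before trusting z.

{"name": "drive_tool", "arguments": {
  "deltas": [
    [45,0,0,10,0],
    [45,0,0,10,0],
    [45,0,0,10,0],
    [45,0,0,0,0],
    [45,0,0,0,0],
    [45,0,0,0,0],
    [45,0,0,0,0],
    [45,0,0,0,0]
  ]
}}

```text
t: 5.25
tool_pos: [0.5453, -0.0185, 0.1709]
orientation: [-180.0, 0.0, -95.0]
wrist_force: [0.3, -0.3, -0.8]
opening: 0.448
```

```bash
cat > ft.py <<'E'
from h import *
import sys
def ft(fn,w,dzs):
    s=read_state();T=s['tool_pos'];a=np.radians(s['orientation'][2])
    R=np.array([[np.cos(a),np.sin(a),0],[np.sin(a),-np.cos(a),0],[0,0,-1]])
    print(s['t'],T.round(4),s['orientation'].round(2),s['opening'],s['wrist_force'])
    out=[]
    for n in('side','scene','wrist'):
        p=cam(n);k=4.5
        if n=='wrist': k=3;x0,y0,ww,hh=150,140,200,190;k=2
        else:
            u0=proj(p,T+[0,0,.03])[0];x0,y0,ww,hh=int(u0[0])-36,int(u0[1])-40,72,84
        y0=max(0,y0)
        im=cv2.resize(p['color'][y0:y0+hh,x0:x0+ww,::-1],None,fx=k,fy=k,interpolation=cv2.INTER_CUBIC)
        for dz,c in zip(dzs,((0,0,255),(0,255,0),(255,0,0))):
            for y in(w/2,-w/2):
              for x in (-.011,.011):
                u=(proj(p,T+R@np.array([x,y,dz]))[0]-[x0,y0]+.5)*k
                cv2.circle(im,tuple(int(i) for i in u),2,c,-1)
        im=im[:378];im=np.vstack([im,np.zeros((378-im.shape[0],im.shape[1],3),np.uint8)]);out.append(im[:,:400])
    o=np.hstack(out);f=min(1,800/o.shape[1]);cv2.imwrite('pics/'+fn,cv2.resize(o,None,fx=f,fy=f))
E
python3 - <<'E'
from ft import *
ft('f3.png',.085*.45,(0,-.02,-.04))
E
```

```text
5.25 [ 0.5453 -0.0185  0.1709] [-1.7996e+02  1.0000e-02 -9.5000e+01] 0.44774892740150246 [ 0.27293829 -0.26493105 -0.83696875]
```

View pics/f3.png

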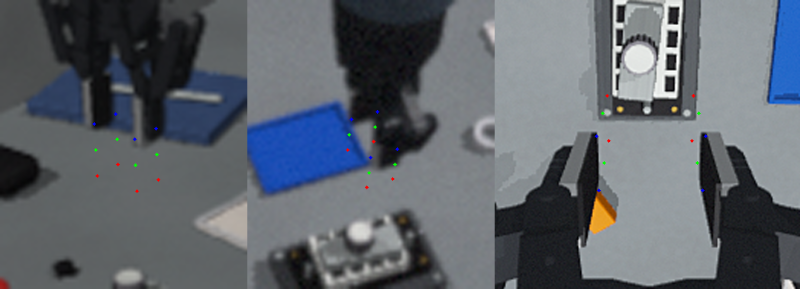

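Tips sit about 38 mm behind the reported TCP at 45% opening. I'll descend to a reported 0.070 over the knob, where closing tells which is right: the knob stops the fingers at about 28%, or they close on air.

{"name": "drive_tool", "arguments": {
  "deltas": [
    [60,2,-3.4,20,0],
    [60,2,-3.4,20,0],
    [60,0,0,20,0],
    [60,0,0,20,0],
    [60,0,0,10,0],
    [60,0,0,7,0],
    [60,0,0,3,0],
    [60,0,0,0,0]
  ]
}}

```text
t: 6.2
tool_pos: [0.5518, -0.0231, 0.0708]
orientation: [-180.0, -0.0, -95.0]
wrist_force: [-0.0, -0.9, -0.5]
opening: 0.6
```

```bash
python3 - <<'E'
from ft import *
ft('f4.png',.085*.6,(0,-.02,-.04))
E
```

```text
6.2 [ 0.5518 -0.0231  0.0708] [-179.97   -0.    -94.99] 0.59994982754676 [-0.03116935 -0.85920867 -0.45739466]
```

View pics/f4.png

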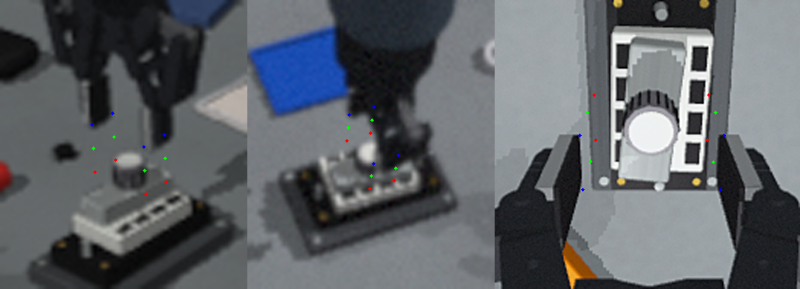

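The red TCP markers sit on the knob while the fingers are visibly about 38 mm above it, so the real tips are about 38 mm behind the reported TCP. I'll descend another 36 mm.

{"name": "drive_tool", "arguments": {
  "deltas": [
    [60,0,0,10,0],
    [60,0,0,10,0],
    [60,0,0,8,0],
    [60,0,0,4,0],
    [60,0,0,2,0],
    [60,0,0,2,0],
    [60,0,0,0,0],
    [60,0,0,0,0]
  ]
}}

```text
t: 7.15
tool_pos: [0.5518, -0.0231, 0.0347]
orientation: [-180.0, 0.0, -95.0]
wrist_force: [-0.2, -1.6, 0.5]
opening: 0.599
```

```bash
python3 - <<'E'
from ft import *
ft('f5.png',.085*.6,(-.032,-.036,-.04))
E
```

```text
7.15 [ 0.5518 -0.0231  0.0347] [-179.97    0.    -94.99] 0.5988689959342022 [-0.16695599 -1.57822682  0.47857384]
```

View pics/f5.png

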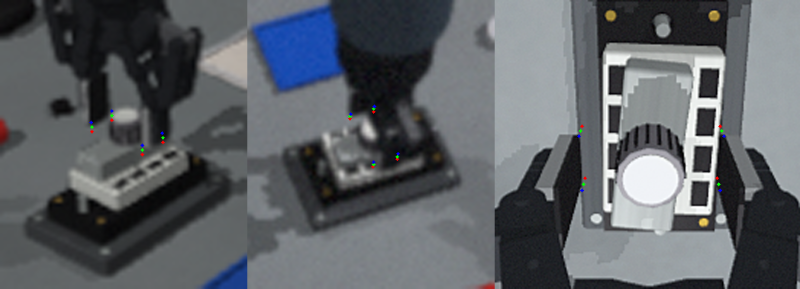

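No contact force, and the tips flank the knob's lower half. I'll close and lift slightly.

{"name": "drive_tool", "arguments": {
  "deltas": [
    [0,0,0,0,0],
    [0,0,0,0,0],
    [0,0,0,0,0],
    [0,0,0,0,0],
    [0,0,0,0,0],
    [0,0,0,0,0],
    [0,0,0,0,0],
    [0,0,0,0,0]
  ],
  "force": 25
}}

```text
t: 8.1
tool_pos: [0.5517, -0.0231, 0.0347]
orientation: [-180.0, -0.0, -95.0]
wrist_force: [-0.9, -0.1, 3.9]
opening: 0.268
```

{"name": "drive_tool", "arguments": {
  "deltas": [
    [0,0,0,-5,0],
    [0,0,0,-10,0],
    [0,0,0,-20,0],
    [0,0,0,-25,0],
    [0,0,0,-10,0],
    [0,0,0,0,0],
    [0,0,0,0,0],
    [0,0,0,0,0]
  ]
}}

```text
t: 8.9
tool_pos: [0.5506, -0.0231, 0.1031]
orientation: [179.9, -0.0, -95.0]
wrist_force: [-0.0, -0.4, -0.7]
opening: 0.266
```

```bash
python3 - <<'E'
from ft import *
ft('f6.png',.024,(-.032,-.036,-.04))
E
```

```text
8.9 [ 0.5506 -0.0231  0.1031] [ 1.7986e+02 -2.0000e-02 -9.5010e+01] 0.26614226595487006 [-0.00071563 -0.37882264 -0.67224824]
```

View pics/f6.png

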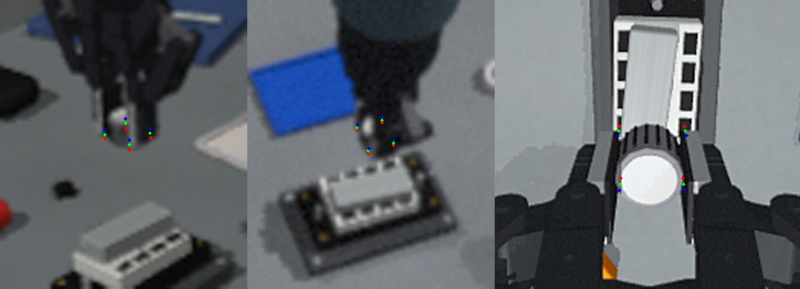

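Knob held (opening 0.266). Moving over the dish.

{"name": "drive_tool", "arguments": {
  "deltas": [
    [0,-25,-4,0,0],
    [0,-45,-6,0,0],
    [0,-45,-6,0,0],
    [0,-45,-6,0,0],
    [0,-45,-6,0,0],
    [0,-45,-6,0,0],
    [0,-20,-3,0,0],
    [0,0,0,0,0]
  ]
}}

```text
t: 9.85
tool_pos: [0.6117, 0.2455, 0.1028]
orientation: [179.9, -0.0, -94.8]
wrist_force: [0.9, 0.7, 0.3]
opening: 0.268
```

```bash
python3 - <<'E'
from h import *
p=cam('wrist','w7.png');print(read_state()['tool_pos'],proj(p,[.622,.281,.003]))
for r in regions_of('knob_dish',p):
    c=max(cv2.findContours(r['mask'].astype(np.uint8),0,1)[0],key=cv2.contourArea).reshape(-1,2)
    W=back(p,c,.005)[:,:2]*1000;print(r['conf'],r['xy'],cv2.minAreaRect(W.astype(np.float32)),cv2.fitEllipse(W.astype(np.float32)))
E
```

```text
[0.61154588 0.24381072 0.10317791] [[244.52359059 210.20712797]]
0.66 [244.0, 208.0] ((622.0698852539062, 277.2366943359375), (52.250858306884766, 43.96892166137695), 7.137688636779785) ((622.0699462890625, 277.9903564453125), (43.30949783325195, 53.35747146606445), 95.42840576171875)
```

View pics/w7.png

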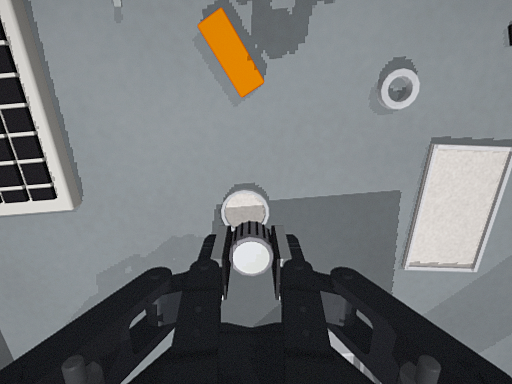

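{"name": "drive_tool", "arguments": {
  "deltas": [
    [0,-20,-3.5,10,0],
    [0,-18,-3.5,20,0],
    [0,0,0,25,0],
    [0,0,0,25,0],
    [0,0,0,20,0],
    [0,0,0,15,0],
    [0,0,0,5,0],
    [0,0,0,0,0]
  ]
}}

```text
t: 10.75
tool_pos: [0.6219, 0.2791, -0.0163]
orientation: [179.9, -0.1, -95.0]
wrist_force: [0.2, -0.0, -0.1]
opening: 0.266
```

```bash
python3 - <<'E'
from ft import *
ft('f8.png',.024,(-.0293,-.036,-.04))
p=camera('wrist')
for r in regions_of('case_tray',p):
    c=max(cv2.findContours(r['mask'].astype(np.uint8),0,1)[0],key=cv2.contourArea).reshape(-1,2)
    print(r['conf'],r['xy'],cv2.minAreaRect((back(p,c,.005)[:,:2]*1000).astype(np.float32)))
E
```

```text
10.75 [ 0.6219  0.2791 -0.0163] [ 1.7993e+02 -7.0000e-02 -9.5040e+01] 0.266281997548128 [ 0.23043643 -0.03133361 -0.07294913]
0.59 [510.9, 314.6] ((451.33062744140625, 360.001708984375), (2.6639208793640137, 12.616626739501953), 11.143423080444336)
```

View pics/f8.png

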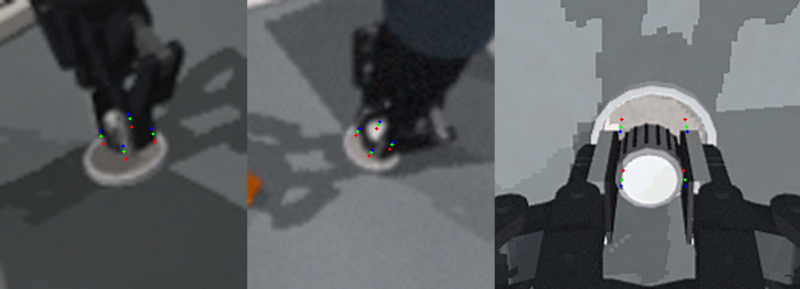

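The knob is centred over the dish, about 10 mm above the floor. Lowering gently.

{"name": "drive_tool", "arguments": {
  "deltas": [
    [0,-1,0,2,0],
    [0,-1,0,2,0],
    [0,0,0,2,0],
    [0,0,0,1.5,0],
    [0,0,0,1,0],
    [0,0,0,0.5,0],
    [0,0,0,0,0],
    [0,0,0,0,0]
  ]
}}

```text
t: 11.8
tool_pos: [0.6224, 0.2819, -0.0245]
orientation: [-180.0, 0.0, -95.0]
wrist_force: [-0.5, 0.3, 0.5]
opening: 0.269
```

{"name": "drive_tool", "arguments": {
  "deltas": [
    [0,0,0,0.5,0],
    [0,0,0,0.5,0],
    [0,0,0,0.5,0],
    [0,0,0,0.5,0],
    [0,0,0,0,0],
    [0,0,0,0,0],
    [0,0,0,0,0],
    [0,0,0,0,0]
  ]
}}

```text
t: 12.6
tool_pos: [0.6224, 0.282, -0.0263]
orientation: [-180.0, 0.0, -95.0]
wrist_force: [-1.8, 0.4, 2.5]
opening: 0.272
```

Light contact (2.5 N). Releasing and rising.

{"name": "drive_tool", "arguments": {
  "deltas": [
    [32,0,0,0,0],
    [38,0,0,0,0],
    [45,0,0,0,0],
    [45,0,0,0,0],
    [45,0,0,-2,0],
    [45,0,0,-8,0],
    [45,0,0,-25,0],
    [45,0,0,-30,0]
  ]
}}

```text
t: 13.4
tool_pos: [0.6226, 0.281, 0.0391]
orientation: [180.0, -0.1, -95.0]
wrist_force: [0.3, 0.5, 0.1]
opening: 0.446
```

{"name": "drive_tool", "arguments": {
  "deltas": [
    [60,0,0,-45,0],
    [60,0,0,-45,0],
    [60,40,0,-20,0],
    [60,45,0,0,0],
    [60,45,0,0,0],
    [60,0,0,0,0],
    [60,0,0,0,0],
    [60,0,0,0,0]
  ]
}}

```text
t: 14.2
tool_pos: [0.6115, 0.1527, 0.1491]
orientation: [-179.9, 0.0, -95.0]
wrist_force: [0.0, -0.6, -0.2]
opening: 0.597
```

```bash
python3 - <<'E'
from h import *
d=cam('side');s=cam('scene');p=cam('wrist')
print(read_state()['tool_pos'])
a=cv2.resize(d['color'][240:290,80:140,::-1],None,fx=5,fy=5,interpolation=cv2.INTER_CUBIC)
c=cv2.resize(s['color'][170:220,345:405,::-1],None,fx=5,fy=5,interpolation=cv2.INTER_CUBIC)
cv2.imwrite('pics/k9.png',np.hstack([a,c]));cv2.imwrite('pics/w9.png',p['color'][:,:,::-1])
for q in(d,s,p):
  print(proj(q,[.622,.281,.023]).round(1))
  for t in('case_tray','cover_tray','knob_mid'):
    for r in regions_of(t,q):
      if r['mask'].sum()<30: continue
      k=max(cv2.findContours(r['mask'].astype(np.uint8),0,1)[0],key=cv2.contourArea).reshape(-1,2)
      print(t,r['conf'],np.round(r['xy']),cv2.minAreaRect((back(q,k,.005)[:,:2]*1000).astype(np.float32)))
E
```

```text
[0.61118325 0.15332908 0.14835526]
[[108.6 262.1]]
case_tray 0.88 [179. 320.] ((394.25421142578125, 301.65863037109375), (147.3257598876953, 89.61610412597656), 82.92135620117188)
cover_tray 0.97 [257. 172.] ((597.1006469726562, -280.91754150390625), (114.25470733642578, 84.38883972167969), 80.812744140625)
cover_tray 0.92 [263. 238.] ((401.6001892089844, 3.1946754455566406), (113.27568054199219, 86.83812713623047), 82.31437683105469)
cover_tray 0.57 [350. 164.] ((379.798828125, -476.64300537109375), (80.69139099121094, 118.03370666503906), 2.2462806701660156)
knob_mid 0.44 [111. 269.] ((632.0161743164062, 275.9472961425781), (23.93142318725586, 47.06440734863281), 49.22930908203125)
knob_mid 0.19 [219. 221.] ((547.684326171875, -23.715225219726562), (159.86331176757812, 98.49922180175781), 83.3494644165039)
[[376.4 193. ]]
case_tray 0.83 [331. 146.] ((392.7957763671875, 273.8537902832031), (94.31867980957031, 86.82833099365234), 83.98344421386719)
case_tray 0.19 [280. 206.] ((526.177001953125, -3.54132080078125), (73.9023666381836, 36.06047058105469), 78.84318542480469)
cover_tray 0
[... 327 characters left out ...]
804077148438, 105.15599060058594), 3.047848701477051)
knob_mid 0.38 [374. 195.] ((618.8468017578125, 284.98095703125), (23.296175003051758, 36.990943908691406), 33.36232376098633)
[[251.6 269.4]]
case_tray 0.82 [428. 251.] ((397.75238037109375, 300.16888427734375), (148.76348876953125, 91.69905090332031), 82.79396057128906)
cover_tray 0.55 [439.  28.] ((406.0367126464844, 27.25986099243164), (57.71736526489258, 84.03045654296875), 85.0531234741211)
cover_tray 0.26 [313.  23.] ((544.1614990234375, 0.1441211700439453), (27.509475708007812, 59.1852912902832), 85.0531234741211)
knob_mid 0.93 [250. 266.] ((623.3056640625, 287.4091796875), (35.605552673339844, 26.846418380737305), 85.072998046875)
```

View pics/k9.png

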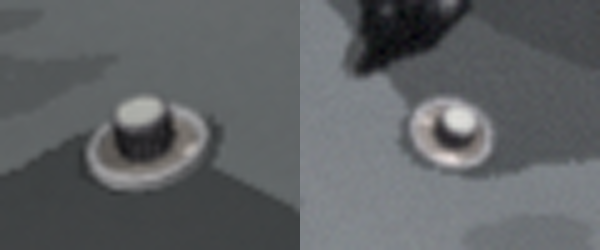

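View pics/w9.png

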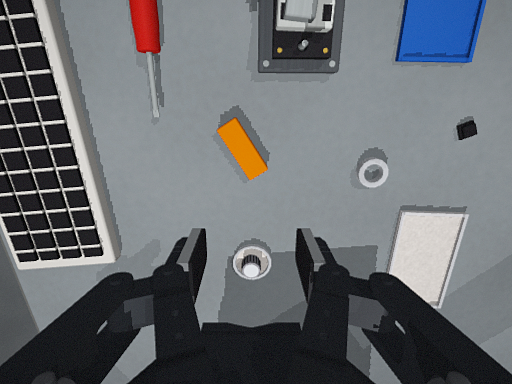

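The knob stands upright near the dish centre. Going back over the stack to re-measure the weight.

{"name": "drive_tool", "arguments": {
  "deltas": [
    [60,35,8,0,0],
    [60,45,11,0,0],
    [60,45,11,0,0],
    [60,40,10,0,0],
    [60,14,4,0,0],
    [60,0,0,0,5],
    [60,0,0,0,0],
    [60,0,0,0,0]
  ]
}}

```text
t: 15.6
tool_pos: [0.5519, -0.0217, 0.1485]
orientation: [-180.0, 0.0, -99.9]
wrist_force: [-0.3, -0.7, 0.0]
opening: 0.6
```

```bash
python3 - <<'E'
from h import *
import pickle
p=cam('wrist','w10.png');pickle.dump(p,open('w10.pkl','wb'));print(read_state()['tool_pos'],read_state()['orientation'])
q=proj(p,[.5475,-.017,.032])[0].astype(int);print(q)
x0,y0=q[0]-65,q[1]-90
cv2.imwrite('pics/w10c.png',cv2.resize(p['color'][y0:y0+150,x0:x0+130,::-1],None,fx=4,fy=4,interpolation=cv2.INTER_CUBIC));print(x0,y0)
E
```

```text
[ 0.55186804 -0.02157908  0.14839108] [ 1.79999898e+02  4.94439493e-03 -9.98558942e+01]
[255 176]
190 86
```

View pics/w10c.png

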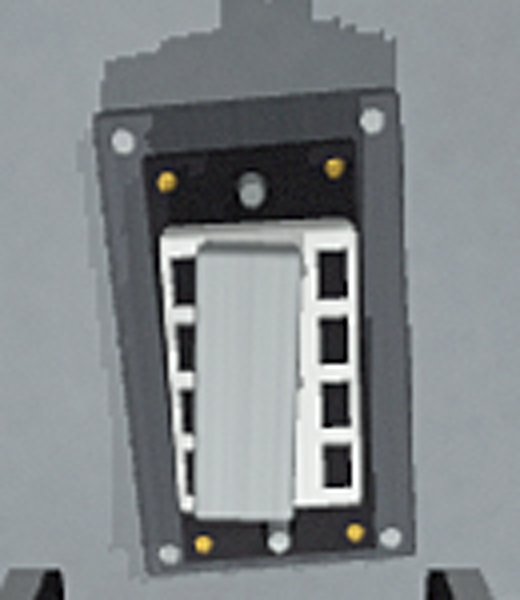

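```bash
python3 - <<'E'
from h import *
import pickle;p=pickle.load(open('w10.pkl','rb'))
def B(l,z): return back(p,np.array(l)/4+[190-.4,86-.4],z)[:,:2]*1000
def rep(n,l,z):
    W=B(l,z);tl,tr,br,bl=W
    v=(tl+tr-bl-br);u=(tr+br-tl-bl)
    print(n,W.mean(0).round(1),'long',np.degrees(np.arctan2(*v[::-1]))%180,'short',(np.degrees(np.arctan2(*u[::-1]))+90)%180,np.linalg.norm(u)/2,np.linalg.norm(v)/2)
rep('weight',[(199,249),(300,249),(295,520),(196,518)],.064)
rep('cover',[(160,232),(356,224),(361,500),(180,510)],.048)
rep('screws',[(167,182),(335,167),(355,532),(204,544)],.032)
E
```

```text
weight [552.  -20.7] long 79.37023606782525 short 79.48971909118245 24.617730030553325 69.35695408435953
cover [547.6 -19.7] long 82.92932362900058 short 83.01212255869814 49.033744614936424 74.91300058679306
screws [547.4 -16.9] long 84.79749166815516 short 85.12643044444559 43.89245993008197 103.79284884914702
```

{"name": "drive_tool", "arguments": {
  "deltas": [
    [60,-0.8,0,15,0.7],
    [60,0,0,30,0],
    [60,0,0,35,0],
    [60,0,0,25,0],
    [60,0,0,14,0],
    [60,0,0,8,0],
    [60,0,0,2.4,0],
    [60,0,0,0,0]
  ]
}}

```text
t: 16.45
tool_pos: [0.5522, -0.021, 0.0194]
orientation: [-180.0, 0.0, -100.6]
wrist_force: [0.8, 1.0, 0.8]
opening: 0.601
```

```bash
python3 - <<'E'
from ft import *
ft('f11.png',.051,(-.030,-.036,-.04))
E
```

```text
16.45 [ 0.5522 -0.021   0.0194] [-179.97    0.   -100.64] 0.600964908231708 [0.84532682 0.95796635 0.76813227]
```

View pics/f11.png

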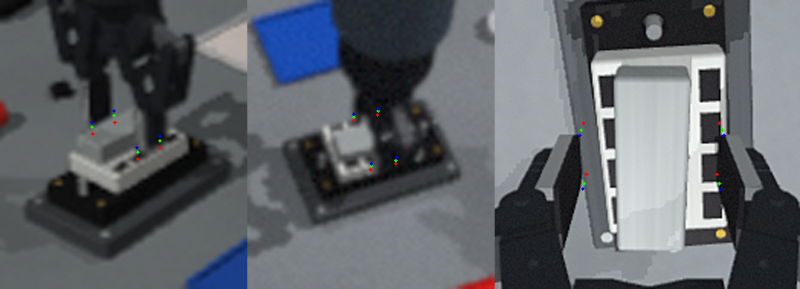

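{"name": "drive_tool", "arguments": {
  "deltas": [
    [0,0,0,0,0],
    [0,0,0,0,0],
    [0,0,0,0,0],
    [0,0,0,0,0],
    [0,0,0,0,0],
    [0,0,0,0,0],
    [0,0,0,0,0],
    [0,0,0,0,0]
  ],
  "force": 50
}}

```text
t: 17.4
tool_pos: [0.5523, -0.0213, 0.0198]
orientation: [-179.9, 0.0, -100.7]
wrist_force: [-1.0, 0.7, 5.9]
opening: 0.287
```

{"name": "drive_tool", "arguments": {
  "deltas": [
    [0,0,0,-3,0],
    [0,0,0,-8,0],
    [0,0,0,-15,0],
    [0,0,0,-25,0],
    [0,0,0,-25,0],
    [0,0,0,-25,0],
    [0,0,0,-9,0],
    [0,0,0,0,0]
  ]
}}

```text
t: 18.2
tool_pos: [0.5524, -0.0212, 0.1301]
orientation: [-179.9, 0.1, -100.7]
wrist_force: [0.2, 0.3, -1.8]
opening: 0.286
```

```bash
python3 - <<'E'
from ft import *
ft('f12.png',.026,(-.030,-.036,-.04))
E
```

```text
18.2 [ 0.5524 -0.0212  0.1301] [-1.7988e+02  6.0000e-02 -1.0071e+02] 0.2858083359251388 [ 0.20514936  0.3339946  -1.82135729]
```

View pics/f12.png

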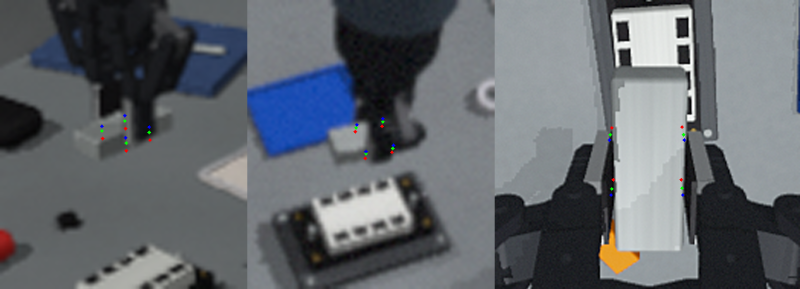

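Weight held level. Moving toward the narrow tray, turning on the way for a wrist view.

{"name": "drive_tool", "arguments": {
  "deltas": [
    [0,20,12,0,0],
    [0,38,23,0,0],
    [0,40,25,0,0],
    [0,40,25,0,0],
    [0,36,21,0,0],
    [0,20,12,0,0],
    [0,0,0,0,-8],
    [0,0,0,0,-8]
  ]
}}

```text
t: 19.15
tool_pos: [0.3983, -0.1905, 0.1278]
orientation: [179.9, 0.0, -84.5]
wrist_force: [-0.6, -0.3, -1.3]
opening: 0.291
```

{"name": "drive_tool", "arguments": {
  "deltas": [
    [0,0,0,0,-8],
    [0,0,0,0,-8],
    [0,0,0,0,0],
    [0,0,0,0,0],
    [0,0,0,0,0],
    [0,0,0,0,0],
    [0,0,0,0,0],
    [0,0,0,0,0]
  ]
}}

```text
t: 19.95
tool_pos: [0.3998, -0.19, 0.1291]
orientation: [-180.0, 0.0, -68.7]
wrist_force: [0.2, -0.9, -1.6]
opening: 0.29
```

```bash
python3 - <<'E'
from h import *
p=cam('wrist','w13.png');print(read_state()['tool_pos'],read_state()['orientation'],read_state()['qpos'].round())
s=cam('scene');d=cam('side')
print(back(s,np.array([[38,240],[108,186],[143,215],[70,272]])/3+[150,120],.006).round(4))
for q in(p,s,d):
  for t in('weight_tray',):
    for r in regions_of(t,q):
      if r['mask'].sum()<30: continue
      k=max(cv2.findContours(r['mask'].astype(np.uint8),0,1)[0],key=cv2.contourArea).reshape(-1,2)
      print(t,r['conf'],np.round(r['xy']),cv2.minAreaRect((back(q,k,.005)[:,:2]*1000).astype(np.float32)))
E
```

```text
[ 0.39982019 -0.19002207  0.12909292] [-1.79997454e+02  1.04238552e-04 -6.87198570e+01] [ -5.   5. -17.  -0. -69.  26.]
[[ 0.349  -0.3294  0.006 ]
 [ 0.3157 -0.24    0.006 ]
 [ 0.3666 -0.2197  0.006 ]
 [ 0.3999 -0.3123  0.006 ]]
weight_tray 0.98 [318. 110.] ((356.1465759277344, -273.5938720703125), (55.42262268066406, 99.09540557861328), 19.558120727539062)
weight_tray 0.71 [177. 195.] ((356.8492126464844, -277.1438903808594), (57.84678649902344, 102.13187408447266), 20.211828231811523)
weight_tray 0.63 [327. 197.] ((353.4835510253906, -270.79486083984375), (54.002662658691406, 112.20743560791016), 19.892717361450195)
```

View pics/w13.png

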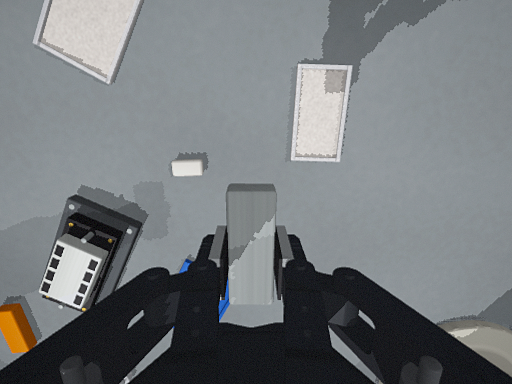

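{"name": "drive_tool", "arguments": {
  "deltas": [
    [0,15,17,0,0],
    [0,20,24,0,0],
    [0,18,20,0,0],
    [0,10,10,10,0],
    [0,0,0,30,1.7],
    [0,0,0,35,0],
    [0,0,0,30,0],
    [0,0,0,10,0]
  ]
}}

```text
t: 21.05
tool_pos: [0.3543, -0.2737, 0.0115]
orientation: [179.8, 0.2, -70.4]
wrist_force: [-0.2, 0.1, -1.0]
opening: 0.288
```

{"name": "drive_tool", "arguments": {
  "deltas": [
    [0,0,0,10,0],
    [0,0,0,8,0],
    [0,0,0,5,0],
    [0,0,0,2,0],
    [0,0,0,2,0],
    [0,0,0,0,0],
    [0,0,0,0,0],
    [0,0,0,0,0]
  ]
}}

```text
t: 21.85
tool_pos: [0.3568, -0.2746, -0.0126]
orientation: [-180.0, -0.0, -70.4]
wrist_force: [-0.1, -0.1, -0.8]
opening: 0.288
```

```bash
python3 - <<'E'
from ft import *
ft('f14.png',.026,(-.0282,-.036,-.04))
E
```

```text
21.85 [ 0.3568 -0.2746 -0.0126] [-1.7997e+02 -2.0000e-02 -7.0390e+01] 0.28803392099897185 [-0.13310555 -0.08935417 -0.75846383]
```

View pics/f14.png

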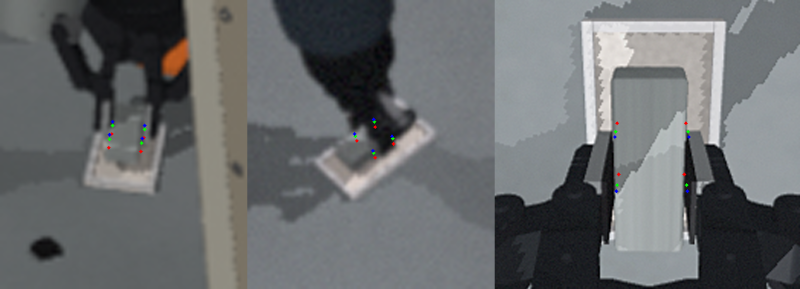

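Aligned over the tray. The underside is at about 0.0156, so I'll go down 12.6 mm gently.

{"name": "drive_tool", "arguments": {
  "deltas": [
    [0,0,0,3,0],
    [0,0,0,3,0],
    [0,0,0,2,0],
    [0,0,0,1.5,0],
    [0,0,0,1,0],
    [0,0,0,0.5,0],
    [0,0,0,0.5,0],
    [0,0,0,0,0]
  ]
}}

```text
t: 22.8
tool_pos: [0.3565, -0.2745, -0.0244]
orientation: [180.0, 0.0, -70.4]
wrist_force: [0.3, -1.1, -0.9]
opening: 0.289
```

{"name": "drive_tool", "arguments": {
  "deltas": [
    [0,0,0,0.5,0],
    [0,0,0,0.5,0],
    [0,0,0,0.5,0],
    [0,0,0,0,0],
    [0,0,0,0,0],
    [0,0,0,0,0],
    [0,0,0,0,0],
    [0,0,0,0,0]
  ]
}}

```text
t: 23.6
tool_pos: [0.3566, -0.2746, -0.0252]
orientation: [-180.0, -0.0, -70.4]
wrist_force: [-0.9, 2.2, 6.2]
opening: 0.293
```

Contact (force up from -0.9 to +6 N). Releasing and rising.

{"name": "drive_tool", "arguments": {
  "deltas": [
    [34,0,0,0,0],
    [38,0,0,0,0],
    [42,0,0,0,0],
    [42,0,0,0,0],
    [42,0,0,-3,0],
    [42,0,0,-10,0],
    [42,0,0,-30,0],
    [42,0,0,-40,0]
  ]
}}

```text
t: 24.4
tool_pos: [0.3556, -0.2741, 0.0575]
orientation: [179.9, 0.1, -70.4]
wrist_force: [0.2, -1.0, 0.6]
opening: 0.421
```

{"name": "drive_tool", "arguments": {
  "deltas": [
    [60,0,0,-45,0],
    [60,0,0,-45,0],
    [80,-30,-30,0,0],
    [80,-30,-30,0,0],
    [80,0,0,0,0],
    [80,0,0,0,0],
    [80,0,0,0,0],
    [80,0,0,0,0]
  ]
}}

```text
t: 25.2
tool_pos: [0.3926, -0.1986, 0.1472]
orientation: [180.0, -0.0, -70.5]
wrist_force: [-0.1, 0.5, -0.4]
opening: 0.799
```

```bash
python3 - <<'E'
from h import *
p=cam('wrist','w15.png');print(read_state()['tool_pos'],read_state()['orientation'])
print(proj(p,[[.3565,-.2745,.019],[.599,-.2815,.003]]))
for t in('weight_tray','cover_tray','weight_mid'):
    for r in regions_of(t,p):
      if r['mask'].sum()<30: continue
      k=max(cv2.findContours(r['mask'].astype(np.uint8),0,1)[0],key=cv2.contourArea).reshape(-1,2)
      print(t,r['conf'],np.round(r['xy']),cv2.minAreaRect((back(p,k,.005 if t!='weight_mid' else .019)[:,:2]*1000).astype(np.float32)))
E
```

```text
[ 0.39260832 -0.19861613  0.14714823] [ 1.79997801e+02 -4.45968204e-03 -7.04801541e+01]
[[307.05181209 117.42876658]
 [ 89.63077523  28.83081637]]
weight_tray 0.78 [293. 106.] ((356.3988952636719, -273.9691162109375), (55.602638244628906, 97.86702728271484), 19.313770294189453)
cover_tray 0.79 [201. 293.] ((396.7781677246094, 1.0794715881347656), (110.37133026123047, 67.2881851196289), 85.74498748779297)
cover_tray 0.7 [90. 39.] ((600.3619384765625, -278.4561462402344), (102.78251647949219, 82.36453247070312), 82.24227905273438)
weight_mid 0.82 [305. 117.] ((358.62237548828125, -272.9301452636719), (27.718421936035156, 68.7391128540039), 19.726259231567383)
weight_mid 0.78 [ 19. 320.] ((617.0404663085938, 103.99065399169922), (41.22952651977539, 55.07146453857422), 27.094194412231445)
```

View pics/w15.png

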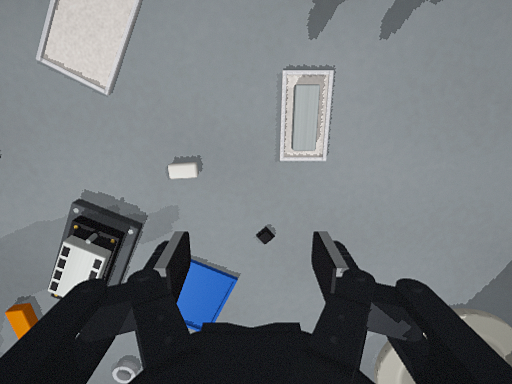

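Weight lies flat inside its tray. Back to the stack for the cover.

{"name": "drive_tool", "arguments": {
  "deltas": [
    [80,-12,-21,0,0],
    [80,-22,-39,0,0],
    [80,-25,-44,0,0],
    [80,-25,-44,0,0],
    [80,-22,-39,0,0],
    [80,-11,-19,0,0],
    [80,0,0,0,8.5],
    [80,0,0,0,8.5]
  ]
}}

```text
t: 26.2
tool_pos: [0.5473, -0.019, 0.1464]
orientation: [179.9, -0.0, -87.7]
wrist_force: [-0.9, -0.5, 0.1]
opening: 0.8
```

{"name": "drive_tool", "arguments": {
  "deltas": [
    [80,0,0,0,8.5],
    [80,0,0,0,1],
    [80,0,0,0,0],
    [80,0,0,0,0],
    [80,0,0,0,0],
    [80,0,0,0,0],
    [80,0,0,0,0],
    [80,0,0,0,0]
  ]
}}

```text
t: 27.0
tool_pos: [0.547, -0.0195, 0.1471]
orientation: [-180.0, 0.0, -96.9]
wrist_force: [-0.2, -0.2, -1.2]
opening: 0.799
```

```bash
python3 - <<'E'
from h import *
import pickle
p=cam('wrist');pickle.dump(p,open('w16.pkl','wb'));print(read_state()['tool_pos'],read_state()['orientation'])
q=proj(p,[.5475,-.017,.032])[0].astype(int)
x0,y0=q[0]-65,q[1]-80
cv2.imwrite('pics/w16c.png',cv2.resize(p['color'][y0:y0+150,x0:x0+130,::-1],None,fx=4,fy=4,interpolation=cv2.INTER_CUBIC));print(x0,y0)
E
```

```text
[ 0.54695413 -0.01947905  0.14710351] [-1.79997423e+02  1.67828866e-03 -9.68837215e+01]
186 96
```

View pics/w16c.png

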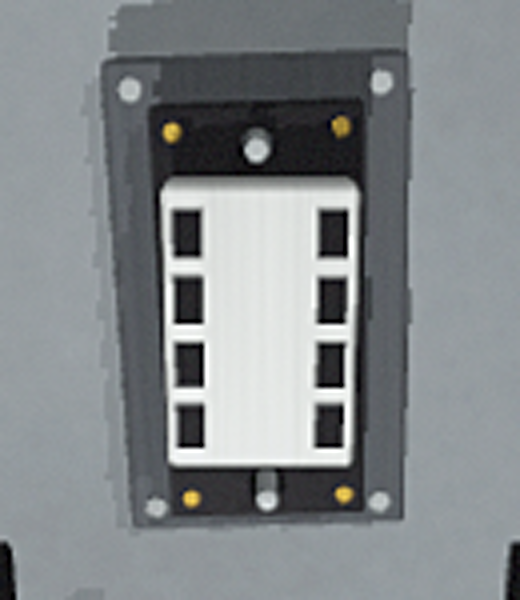

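```bash
python3 - <<'E'
from h import *
import pickle;p=pickle.load(open('w16.pkl','rb'))
def B(l,z): return back(p,np.array(l)/4+[186-.4,96-.4],z)[:,:2]*1000
def rep(n,l,z):
    W=B(l,z);tl,tr,br,bl=W
    v=(tl+tr-bl-br);u=(tr+br-tl-bl)
    print(n,W.mean(0).round(1),'long',np.degrees(np.arctan2(*v[::-1]))%180,'short',(np.degrees(np.arctan2(*u[::-1]))+90)%180,np.linalg.norm(u)/2,np.linalg.norm(v)/2)
rep('cover',[(161,184),(360,184),(353,467),(169,466)],.048)
rep('screws',[(172,131),(342,126),(344,494),(191,498)],.032)
rep('bolts',[(129,89),(381,82),(379,501),(156,507)],.016)
E
```

```text
cover [547.7 -19.1] long 83.22113187161071 short 82.9485378083262 49.50102430336904 75.87227915049618
screws [547.4 -17. ] long 84.72890974306172 short 84.76096855529755 44.05569447169218 103.89554935708445
bolts [547.7 -17. ] long 84.79280086577528 short 84.73162890806208 68.04438896426247 123.7531747591219
```

{"name": "drive_tool", "arguments": {
  "deltas": [
    [80,-0.4,-0.7,15,0],
    [80,0,0,35,0],
    [80,0,0,40,0],
    [80,0,0,30,0],
    [80,0,0,16,0],
    [80,0,0,8,0],
    [80,0,0,3,0],
    [80,0,0,1,0]
  ]
}}

```text
t: 27.85
tool_pos: [0.5484, -0.0191, -0.0003]
orientation: [-179.9, 0.0, -96.9]
wrist_force: [0.4, 0.2, 1.6]
opening: 0.802
```

```bash
python3 - <<'E'
from ft import *
ft('f17.png',.068,(-.034,-.038,-.042))
E
```

```text
27.85 [ 5.484e-01 -1.910e-02 -3.000e-04] [-1.7993e+02  1.0000e-02 -9.6880e+01] 0.8015418966076132 [0.44217532 0.17935421 1.57441189]
```

View pics/f17.png

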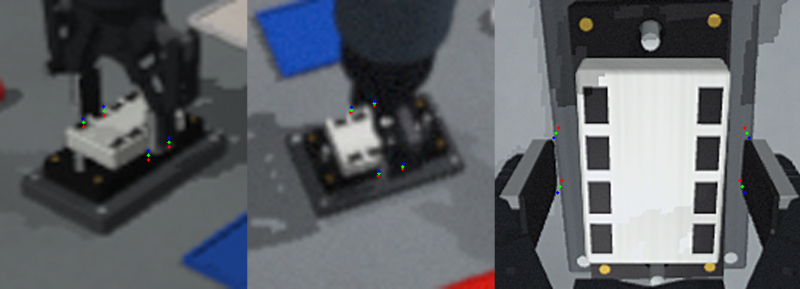

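{"name": "drive_tool", "arguments": {
  "deltas": [
    [70,0,0,0,0],
    [60,0,0,0,0],
    [40,0,0,0,0],
    [40,0,0,0,0],
    [40,0,0,0,0],
    [40,0,0,0,0],
    [40,0,0,0,0],
    [40,0,0,0,0]
  ],
  "force": 45
}}

```text
t: 28.8
tool_pos: [0.5482, -0.0191, -0.0002]
orientation: [-179.9, 0.0, -96.9]
wrist_force: [-1.7, 1.4, 5.1]
opening: 0.57
```

{"name": "drive_tool", "arguments": {
  "deltas": [
    [0,0,0,-2,0],
    [0,0,0,-4,0],
    [0,0,0,-10,0],
    [0,0,0,-20,0],
    [0,0,0,-25,0],
    [0,0,0,-25,0],
    [0,0,0,-15,0],
    [0,0,0,0,0]
  ]
}}

```text
t: 29.6
tool_pos: [0.5495, -0.019, 0.1031]
orientation: [-179.7, 0.1, -96.9]
wrist_force: [0.3, 0.5, -0.8]
opening: 0.57
```

```bash
python3 - <<'E'
from ft import *
ft('f18.png',.050,(-.034,-.038,-.042))
E
```

```text
29.6 [ 0.5495 -0.019   0.1031] [-1.7969e+02  7.0000e-02 -9.6880e+01] 0.5703677117228713 [ 0.31880008  0.4906624  -0.82839307]
```

View pics/f18.png

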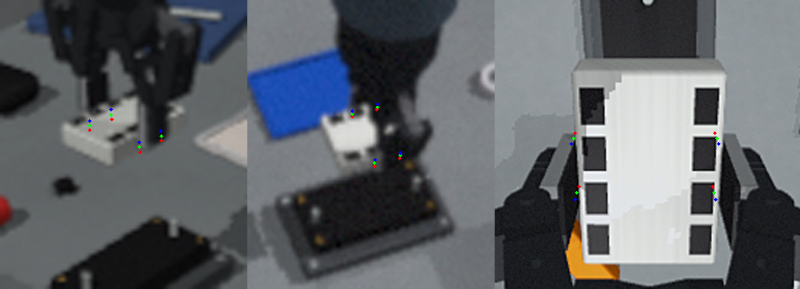

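Cover held level (opening 0.57). Moving towards the medium tray.

{"name": "drive_tool", "arguments": {
  "deltas": [
    [0,15,-5,0,0],
    [0,30,-10,0,0],
    [0,40,-13,0,0],
    [0,40,-13,0,0],
    [0,35,-12,0,0],
    [0,20,-7,0,1.1],
    [0,0,0,0,0],
    [0,0,0,0,0]
  ]
}}

```text
t: 30.55
tool_pos: [0.5848, -0.2058, 0.0987]
orientation: [179.9, 0.0, -98.1]
wrist_force: [0.1, -0.1, -0.8]
opening: 0.571
```

```bash
python3 - <<'E'
from h import *
p=cam('wrist','w19.png');print(read_state()['tool_pos'],read_state()['orientation'])
for t in('cover_tray','pen_cup'):
    for r in regions_of(t,p):
      if r['mask'].sum()<30: continue
      k=max(cv2.findContours(r['mask'].astype(np.uint8),0,1)[0],key=cv2.contourArea).reshape(-1,2)
      print(t,r['conf'],np.round(r['xy']),cv2.minAreaRect((back(p,k,.005)[:,:2]*1000).astype(np.float32)))
E
```

```text
[ 0.58498721 -0.20505371  0.099079  ] [ 1.79894527e+02  1.54119059e-02 -9.80124057e+01]
cover_tray 0.88 [440. 295.] ((380.9337463378906, -34.87505340576172), (44.23557662963867, 89.25911712646484), 40.52936935424805)
cover_tray 0.79 [224. 100.] ((601.1151123046875, -280.6277770996094), (103.93641662597656, 78.25438690185547), 82.1367416381836)
```

View pics/w19.png

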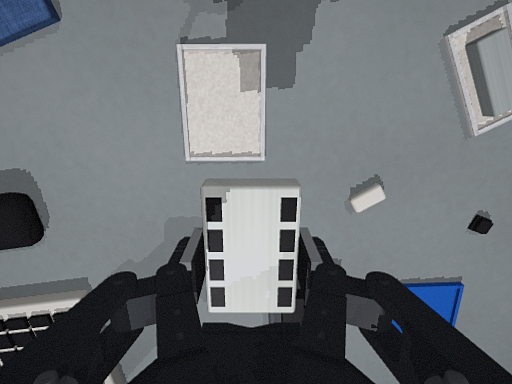

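{"name": "drive_tool", "arguments": {
  "deltas": [
    [0,20,-7,0,0],
    [0,30,-11,0,0],
    [0,18,-6,10,0],
    [0,5,-2,25,0],
    [0,0,0,30,0],
    [0,0,0,25,0],
    [0,0,0,15,0],
    [0,0,0,8,0]
  ]
}}

```text
t: 31.5
tool_pos: [0.5998, -0.2799, -0.0155]
orientation: [179.8, 0.1, -98.0]
wrist_force: [-0.3, 0.0, -1.4]
opening: 0.573
```

{"name": "drive_tool", "arguments": {
  "deltas": [
    [0,0,0,3,0],
    [0,0,0,0,0],
    [0,0,0,0,0],
    [0,0,0,0,0],
    [0,0,0,0,0],
    [0,0,0,0,0],
    [0,0,0,0,0],
    [0,0,0,0,0]
  ]
}}

```text
t: 32.3
tool_pos: [0.6012, -0.281, -0.0159]
orientation: [-180.0, 0.0, -98.0]
wrist_force: [-0.5, 0.9, -1.4]
opening: 0.572
```

```bash
python3 - <<'E'
from ft import *
ft('f20.png',.050,(-.0322,-.038,-.042))
E
```

```text
32.3 [ 0.6012 -0.281  -0.0159] [-180.    0.  -98.] 0.5723471723537016 [-0.52260815  0.92508214 -1.42566218]
```

View pics/f20.png

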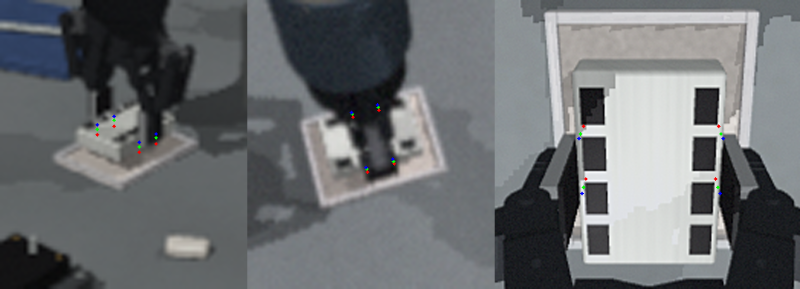

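{"name": "drive_tool", "arguments": {
  "deltas": [
    [0,0,0,3,0],
    [0,0,0,3,0],
    [0,0,0,3,0],
    [0,0,0,1.5,0],
    [0,0,0,1,0],
    [0,0,0,0.5,0],
    [0,0,0,0,0],
    [0,0,0,0,0]
  ]
}}

```text
t: 33.25
tool_pos: [0.6013, -0.281, -0.0278]
orientation: [-180.0, -0.0, -98.0]
wrist_force: [0.4, -0.2, -1.2]
opening: 0.572
```

{"name": "drive_tool", "arguments": {
  "deltas": [
    [0,0,0,0.5,0],
    [0,0,0,0.5,0],
    [0,0,0,0.5,0],
    [0,0,0,0.3,0],
    [0,0,0,0,0],
    [0,0,0,0,0],
    [0,0,0,0,0],
    [0,0,0,0,0]
  ]
}}

```text
t: 34.05
tool_pos: [0.6013, -0.281, -0.0291]
orientation: [-180.0, -0.0, -98.0]
wrist_force: [-3.3, 2.2, 5.6]
opening: 0.574
```

Contact. Opening narrowly (tip clearance to the lip is limited) and rising.

{"name": "drive_tool", "arguments": {
  "deltas": [
    [61,0,0,0,0],
    [64,0,0,0,0],
    [67,0,0,0,0],
    [67,0,0,0,0],
    [67,0,0,-3,0],
    [67,0,0,-10,0],
    [67,0,0,-30,0],
    [67,0,0,-40,0]
  ]
}}

```text
t: 34.85
tool_pos: [0.601, -0.2808, 0.0539]
orientation: [179.9, -0.0, -98.0]
wrist_force: [-0.3, -0.1, 0.5]
opening: 0.667
```

{"name": "drive_tool", "arguments": {
  "deltas": [
    [80,0,0,-45,0],
    [80,0,0,-45,0],
    [80,-45,10,0,0],
    [80,-45,10,0,0],
    [80,0,0,0,0],
    [80,0,0,0,0],
    [80,0,0,0,0],
    [80,0,0,0,0]
  ]
}}

```text
t: 35.65
tool_pos: [0.5941, -0.1901, 0.1435]
orientation: [-180.0, -0.0, -98.1]
wrist_force: [-0.1, -0.2, 0.4]
opening: 0.802
```

```bash
python3 - <<'E'
from h import *
p=cam('wrist','w21.png');print(read_state()['tool_pos'],read_state()['orientation'])
for t in('cover_tray','cover_mid'):
    for r in regions_of(t,p):
      if r['mask'].sum()<30: continue
      k=max(cv2.findContours(r['mask'].astype(np.uint8),0,1)[0],key=cv2.contourArea).reshape(-1,2)
      print(t,r['conf'],np.round(r['xy']),cv2.minAreaRect((back(p,k,.005 if t=='cover_tray' else .019)[:,:2]*1000).astype(np.float32)))
E
```

```text
[ 0.59405255 -0.19011421  0.14332778] [-1.79986074e+02 -1.37543008e-02 -9.80734963e+01]
cover_tray 0.87 [256.  86.] ((601.033447265625, -280.861083984375), (104.21210479736328, 78.14717864990234), 82.19400787353516)
cover_tray 0.86 [415. 266.] ((402.60260009765625, -19.774608612060547), (66.94705200195312, 81.97903442382812), 83.21685028076172)
cover_mid 0.77 [234.  88.] ((602.2581176757812, -280.80316162109375), (74.41590118408203, 49.74355697631836), 81.37362670898438)
```

View pics/w21.png

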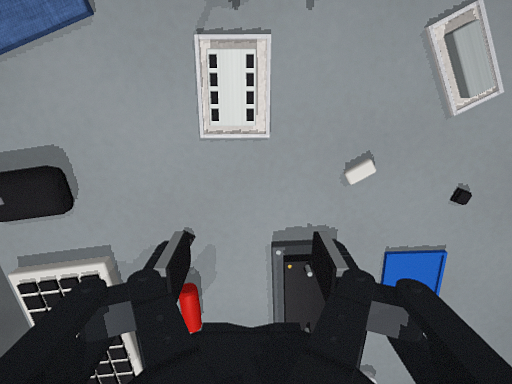

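The cover lies centred in its tray. Last part: move over the case and re-measure.

{"name": "drive_tool", "arguments": {
  "deltas": [
    [88,-20,8,0,0],
    [88,-37,16,0,0],
    [88,-41,18,0,0],
    [88,-41,18,0,0],
    [88,-26,10.5,0,-2.9],
    [88,0,0,0,0],
    [88,0,0,0,0],
    [88,0,0,0,0]
  ]
}}

```text
t: 36.6
tool_pos: [0.5473, -0.0167, 0.1432]
orientation: [180.0, -0.0, -95.2]
wrist_force: [0.5, -0.8, 0.1]
opening: 0.881
```

```bash
python3 - <<'E'
from h import *
import pickle
p=cam('wrist');pickle.dump(p,open('w22.pkl','wb'));print(read_state()['tool_pos'],read_state()['orientation'])
q=proj(p,[.5475,-.017,.032])[0].astype(int)
x0,y0=q[0]-65,q[1]-80
cv2.imwrite('pics/w22c.png',cv2.resize(p['color'][y0:y0+150,x0:x0+130,::-1],None,fx=4,fy=4,interpolation=cv2.INTER_CUBIC));print(x0,y0)
E
```

```text
[ 0.54733111 -0.01682752  0.14312596] [ 1.79989864e+02 -1.28841155e-02 -9.51920699e+01]
186 94
```

View pics/w22c.png

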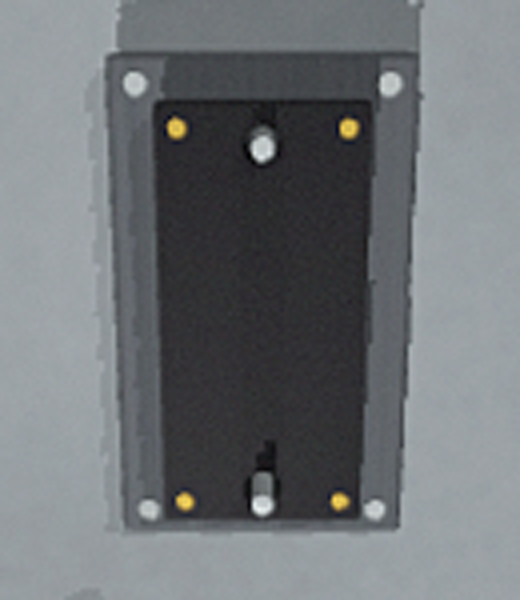

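```bash
python3 - <<'E'
from h import *
import pickle;p=pickle.load(open('w22.pkl','rb'))
def B(l,z): return back(p,np.array(l)/4+[186-.4,94-.4],z)[:,:2]*1000
def rep(n,l,z):
    W=B(l,z);tl,tr,br,bl=W
    v=(tl+tr-bl-br);u=(tr+br-tl-bl)
    print(n,W.mean(0).round(1),'long',np.degrees(np.arctan2(*v[::-1]))%180,'short',(np.degrees(np.arctan2(*u[::-1]))+90)%180,np.linalg.norm(u)/2,np.linalg.norm(v)/2)
rep('screws',[(177,128),(349,128),(340,501),(185,501)],.032)
rep('case',[(155,102),(373,102),(360,518),(164,517)],.032)
rep('bolts',[(134,84),(390,84),(375,509),(149,509)],.016)
E
```

```text
screws [547.4 -16.9] long 84.78476939384787 short 84.82180967558412 43.91028791429248 103.63831396292031
case [547.3 -17.5] long 84.59762039118709 short 84.66070470397221 55.534158332154554 115.21273832129528
bolts [547.6 -17. ] long 84.84728941502608 short 84.82180589369062 68.01156344981594 123.57121859000972
```

{"name": "drive_tool", "arguments": {
  "deltas": [
    [88,0,0,15,0],
    [88,0,0,35,0],
    [88,0,0,40,0],
    [88,0,0,35,0],
    [88,0,0,18,0],
    [88,0,0,10,0],
    [88,0,0,4,0],
    [88,0,0,2.5,0]
  ]
}}

```text
t: 37.45
tool_pos: [0.5479, -0.0162, -0.0157]
orientation: [-179.9, 0.0, -95.1]
wrist_force: [0.3, 0.0, 0.6]
opening: 0.877
```

```bash
python3 - <<'E'
from ft import *
ft('f23.png',.075,(-.037,-.041,-.045))
E
```

```text
37.45 [ 0.5479 -0.0162 -0.0157] [-1.7993e+02  1.0000e-02 -9.5130e+01] 0.8769491136499404 [0.33555138 0.01561299 0.62519396]
```

View pics/f23.png

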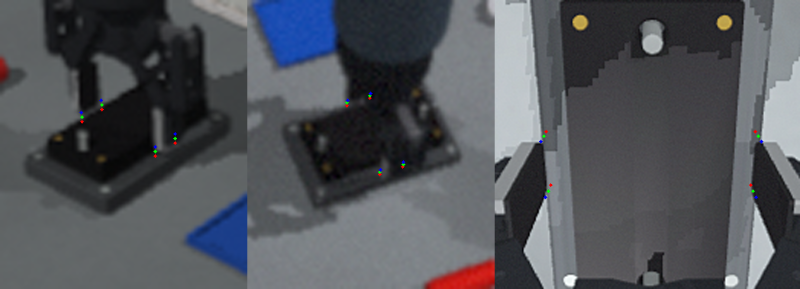

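{"name": "drive_tool", "arguments": {
  "deltas": [
    [80,0,0,0,0],
    [74,0,0,0,0],
    [68,0,0,0,0],
    [50,0,0,0,0],
    [50,0,0,0,0],
    [50,0,0,0,0],
    [50,0,0,0,0],
    [50,0,0,0,0]
  ],
  "force": 45
}}

```text
t: 38.4
tool_pos: [0.5476, -0.0158, -0.0156]
orientation: [-179.9, 0.0, -95.1]
wrist_force: [-0.7, 0.9, 5.4]
opening: 0.638
```

{"name": "drive_tool", "arguments": {
  "deltas": [
    [50,0,0,-2,0],
    [50,0,0,-3,0],
    [50,0,0,-4,0],
    [50,0,0,-4,0],
    [50,0,0,-3,0],
    [50,0,0,0,0],
    [50,0,0,0,0],
    [50,0,0,0,0]
  ]
}}

```text
t: 39.2
tool_pos: [0.5469, -0.0159, -0.0004]
orientation: [180.0, -0.0, -95.1]
wrist_force: [-0.2, 0.1, -0.5]
opening: 0.639
```

```bash
python3 - <<'E'
from ft import *
ft('f24.png',.056,(-.034,-.038,-.042))
E
```

```text
39.2 [ 5.469e-01 -1.590e-02 -4.000e-04] [179.98  -0.   -95.1 ] 0.6390573764881675 [-0.20901448  0.07321461 -0.52462346]
```

View pics/f24.png

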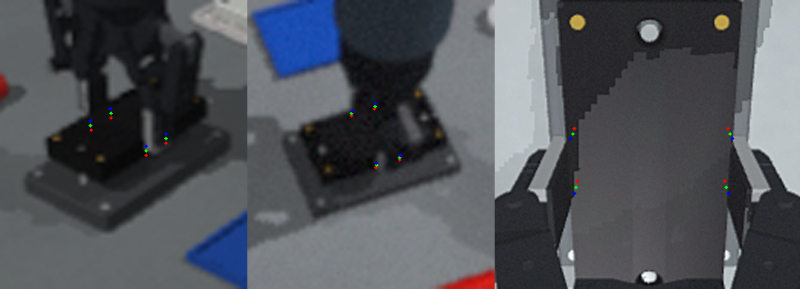

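The case is 15 mm up, level and free on the pins. I'll keep going straight up.

{"name": "drive_tool", "arguments": {
  "deltas": [
    [50,0,0,-5,0],
    [50,0,0,-6,0],
    [50,0,0,-8,0],
    [50,0,0,-15,0],
    [50,0,0,-25,0],
    [50,0,0,-25,0],
    [50,0,0,-16,0],
    [50,0,0,0,0]
  ]
}}

```text
t: 40.15
tool_pos: [0.5492, -0.0157, 0.1033]
orientation: [-179.6, 0.1, -95.1]
wrist_force: [0.0, -0.4, -1.0]
opening: 0.642
```

```bash
python3 - <<'E'
from ft import *
ft('f25.png',.056,(-.0316,-.038,-.042))
print(read_state()['qpos'].round())
E
```

```text
40.15 [ 0.5492 -0.0157  0.1033] [-1.7964e+02  7.0000e-02 -9.5080e+01] 0.6418409094279653 [ 0.01217985 -0.36284985 -0.95689355]
[ 15.  17.  -5.  -0. -68. -20.]
```

View pics/f25.png

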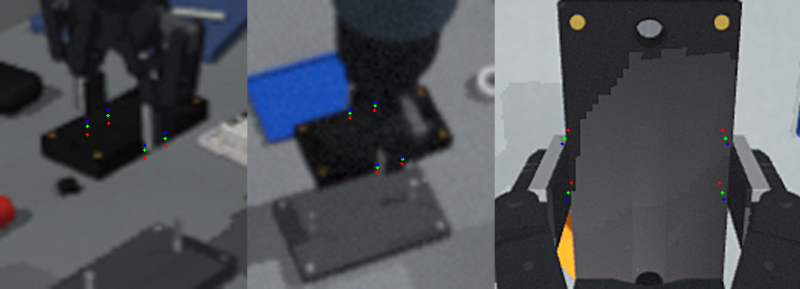

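Clear of the pins and level. Carrying it to the largest tray.

{"name": "drive_tool", "arguments": {
  "deltas": [
    [50,-15,9,0,0],
    [50,-30,18,0,0],
    [50,-39,23,0,0],
    [50,-39,23,0,0],
    [50,-39,23,0,0],
    [50,-39,23,0,0],
    [50,-39,23,0,0],
    [50,-34,20,0,0]
  ]
}}

```text
t: 41.1
tool_pos: [0.4083, 0.2727, 0.0988]
orientation: [179.9, -0.1, -95.1]
wrist_force: [1.6, -0.1, -0.6]
opening: 0.643
```

{"name": "drive_tool", "arguments": {
  "deltas": [
    [50,-19,11,0,0],
    [50,-9,5.7,0,2.1],
    [50,0,0,20,0],
    [50,0,0,30,0],
    [50,0,0,25,0],
    [50,0,0,10,0],
    [50,0,0,0,0],
    [50,0,0,0,0]
  ]
}}

```text
t: 41.9
tool_pos: [0.3964, 0.3012, 0.0154]
orientation: [-180.0, 0.0, -97.2]
wrist_force: [-0.2, 0.8, -1.3]
opening: 0.643
```

```bash
python3 - <<'E'
from ft import *
ft('f26.png',.056,(-.0316,-.038,-.042))
p=cam('wrist','w26.png');d=cam('side')
x0,y0=120,250
cv2.imwrite('pics/s26.png',cv2.resize(d['color'][y0:384,x0:290,::-1],None,fx=4,fy=4,interpolation=cv2.INTER_CUBIC))
E
```

```text
41.9 [0.3964 0.3012 0.0154] [-1.7996e+02  2.0000e-02 -9.7180e+01] 0.6430010515343466 [-0.18501699  0.77271654 -1.26685876]
```

View pics/f26.png

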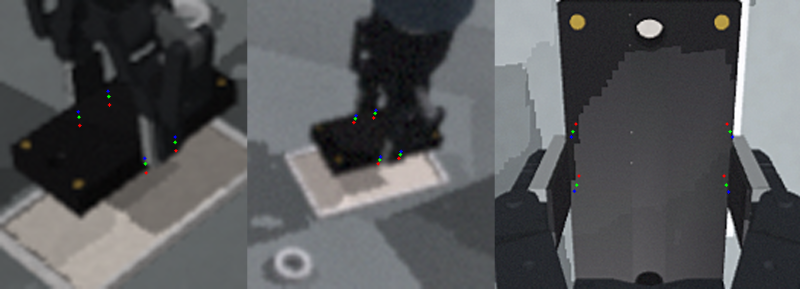

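View pics/s26.png

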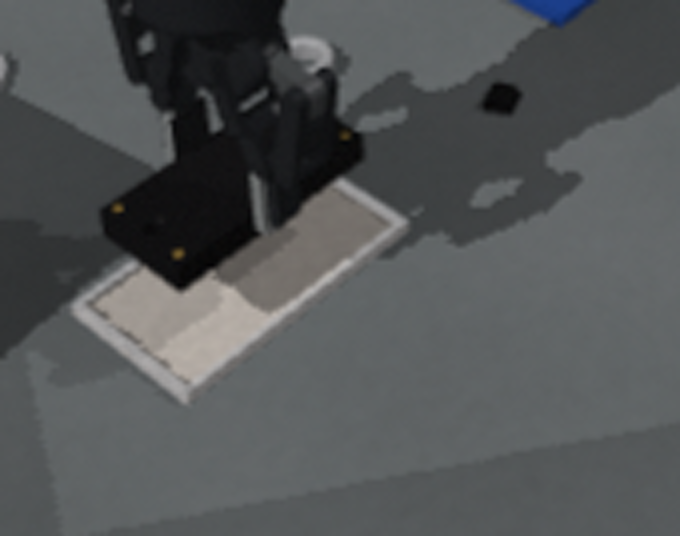

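View pics/w26.png

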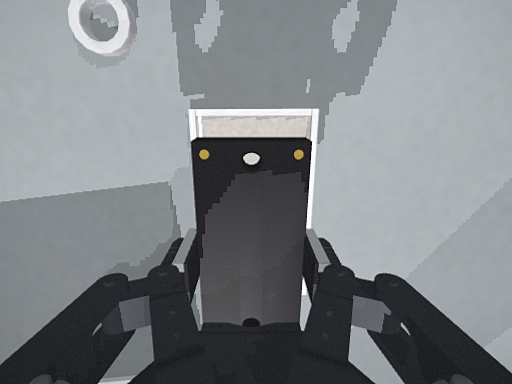

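```bash
python3 - <<'E'
from h import *
p=cam('wrist')
print(read_state()['tool_pos'])
W=back(p,[[189.5,109],[319.5,109]],.007)*1000;print('tray far outer corners',W.round(1))
m=W.mean(0)[:2]; a=np.radians(82.8); print('centre est',m+72*np.array([np.cos(a),np.sin(a)]), 'far edge dir',np.degrees(np.arctan2(*(W[1]-W[0])[:2][::-1])))
zt=.0154+.0316+.016
C=back(p,[[191.5,140],[311.5,140]],zt)*1000;m=C.mean(0)[:2];print(C.round(1),m+58*np.array([np.cos(a),np.sin(a)]))
E
```

```text
[0.39626503 0.30122008 0.015502  ]
tray far outer corners [[427.  225.7   7. ]
 [344.5 236.1   7. ]]
centre est [394.79692695 302.29742953] far edge dir 172.79741702113677
[[416.4 239.   63. ]
 [362.1 245.8  63. ]] [396.51587576 299.93541464]
```

Case centre and tray centre agree within about 2 mm. I'll nudge 1 mm each way and lower.

{"name": "drive_tool", "arguments": {
  "deltas": [
    [50,-1,1,5,0],
    [50,0,0,8,0],
    [50,0,0,8,0],
    [50,0,0,6,0],
    [50,0,0,4,0],
    [50,0,0,3,0],
    [50,0,0,0,0],
    [50,0,0,0,0]
  ]
}}

```text
t: 43.0
tool_pos: [0.3952, 0.3021, -0.0191]
orientation: [-180.0, 0.0, -97.2]
wrist_force: [0.1, 0.7, -1.2]
opening: 0.642
```

```bash
python3 - <<'E'
from ft import *
ft('f27.png',.056,(-.0316,-.038,-.042))
E
```

```text
43.0 [ 0.3952  0.3021 -0.0191] [-1.7999e+02  1.0000e-02 -9.7190e+01] 0.6421297693617333 [ 0.13599773  0.74813012 -1.24183168]
```

View pics/f27.png

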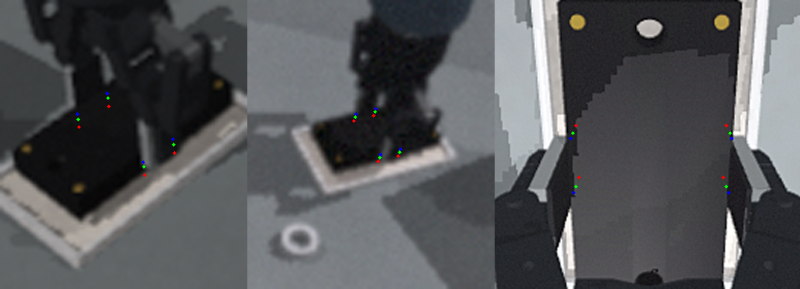

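Well inside the lip. The bottom is at 0.0125, so I'll lower about 9 mm.

{"name": "drive_tool", "arguments": {
  "deltas": [
    [50,0,0,2.5,0],
    [50,0,0,2.5,0],
    [50,0,0,2,0],
    [50,0,0,1,0],
    [50,0,0,0.5,0],
    [50,0,0,0,0],
    [50,0,0,0,0],
    [50,0,0,0,0]
  ]
}}

```text
t: 43.95
tool_pos: [0.3951, 0.302, -0.0276]
orientation: [-180.0, 0.0, -97.2]
wrist_force: [0.0, -0.5, -1.1]
opening: 0.646
```

{"name": "drive_tool", "arguments": {
  "deltas": [
    [50,0,0,0.5,0],
    [50,0,0,0.5,0],
    [50,0,0,0.3,0],
    [50,0,0,0.3,0],
    [50,0,0,0,0],
    [50,0,0,0,0],
    [50,0,0,0,0],
    [50,0,0,0,0]
  ]
}}

```text
t: 44.75
tool_pos: [0.3951, 0.302, -0.0286]
orientation: [-180.0, 0.0, -97.2]
wrist_force: [-2.6, -1.6, 7.5]
opening: 0.643
```

Contact. Releasing and rising.

{"name": "drive_tool", "arguments": {
  "deltas": [
    [67,0,0,0,0],
    [70,0,0,0,0],
    [73,0,0,0,0],
    [73,0,0,0,0],
    [73,0,0,-3,0],
    [73,0,0,-10,0],
    [73,0,0,-30,0],
    [73,0,0,-40,0]
  ]
}}

```text
t: 45.55
tool_pos: [0.3942, 0.3008, 0.0539]
orientation: [179.9, -0.2, -97.2]
wrist_force: [1.3, 1.1, -0.1]
opening: 0.729
```

{"name": "drive_tool", "arguments": {
  "deltas": [
    [80,0,0,-40,0],
    [80,0,0,-40,0],
    [80,0,0,-20,0],
    [80,45,-20,0,0],
    [80,45,-30,0,0],
    [80,30,-20,0,0],
    [80,0,0,0,0],
    [80,0,0,0,0]
  ]
}}

```text
t: 46.35
tool_pos: [0.4479, 0.1772, 0.1544]
orientation: [-180.0, 0.0, -97.3]
wrist_force: [0.9, 0.0, -0.0]
opening: 0.8
```

```bash
python3 - <<'E'
from h import *
print(read_state()['tool_pos'],read_state()['wrist_force'])
d=cam('side','side28.png');s=cam('scene','scene28.png')
w=cam('wrist','w28.png')
for n,q in(('side',d),('scene',s),('wrist',w)):
  for t,z in(('knob_dish',.005),('knob_mid',.023),('weight_tray',.005),('weight_mid',.019),('cover_tray',.005),('cover_mid',.019),('case_tray',.005),('case_mid',.019)):
    for r in regions_of(t,q):
      if r['mask'].sum()<30 or r['conf']<.4: continue
      k=max(cv2.findContours(r['mask'].astype(np.uint8),0,1)[0],key=cv2.contourArea).reshape(-1,2)
      c,sz,a=cv2.minAreaRect((back(q,k,z)[:,:2]*1000).astype(np.float32));print(n,t,round(r['conf'],2),np.round(c),np.round(sz),round(a))
cv2.imwrite('pics/s28c.png',np.hstack([cv2.resize(d['color'][240:384,80:280,::-1],(600,432)),]))
E
```

```text
[0.44793359 0.17715057 0.154409  ] [ 0.92652925  0.04463821 -0.01491734]
side knob_dish 0.58 [619. 284.] [50. 54.] 50
side weight_tray 0.76 [ 355. -273.] [ 56. 109.] 20
side weight_mid 0.72 [609. 137.] [34. 87.] 28
side weight_mid 0.68 [ 352. -263.] [24. 84.] 20
side cover_tray 0.93 [ 380. -473.] [ 78. 112.] 0
side cover_tray 0.78 [ 582. -266.] [125.  78.] 49
side cover_tray 0.62 [401. 295.] [127.  70.] 83
side cover_tray 0.61 [401.   4.] [110.  83.] 83
side cover_mid 0.69 [616. 287.] [23. 44.] 49
side cover_mid 0.65 [ 594. -270.] [89. 62.] 82
side case_tray 0.78 [393. 303.] [147.  91.] 83
side case_mid 0.9 [390. 305.] [125.  69.] 83
scene knob_dish 0.42 [624. 279.] [47. 50.] 55
scene weight_tray 0.64 [ 598. -282.] [73. 55.] 81
scene weight_tray 0.58 [ 358. -275.] [53. 97.] 17
scene weight_mid 0.62 [625. 122.] [32. 82.] 28
scene weight_mid 0.6 [ 363. -275.] [34. 68.] 18
scene cover_tray 0.84 [406.  -2.] [111.  84.] 83
scene cover_tray 0.75 [ 601. -283.] [104.  81.] 81
scene cover_tray 0.72 [ 382. -479.] [ 85. 105.] 3
scene cover_tray 0.65 [ 599. -281.] [76. 58.] 82
scene cover_mid 0.72 [ 606. -284.] [77. 56.] 83
scene case_tray 0.54 [398. 298.] [150.  89.] 83
scene case_mid 0.56 [402. 293.] [123.  68.] 83
scene case_mid 0.56 [ 366. -277.] [57. 98.] 19
scene case_mid 0.45 [ 608. -283.] [101.  78.] 83
wrist knob_dish 0.96 [621. 278.] [51. 45.] 40
wrist knob_mid 0.95 [617. 276.] [37. 25.] 38
wrist weight_mid 0.68 [614. 128.] [32. 70.] 27
wrist cover_tray 0.72 [407.  32.] [47. 80.] 83
wrist case_tray 0.95 [396. 301.] [146.  83.] 82
wrist case_mid 0.9 [397. 296.] [122.  59.] 83
```

View pics/s28c.png

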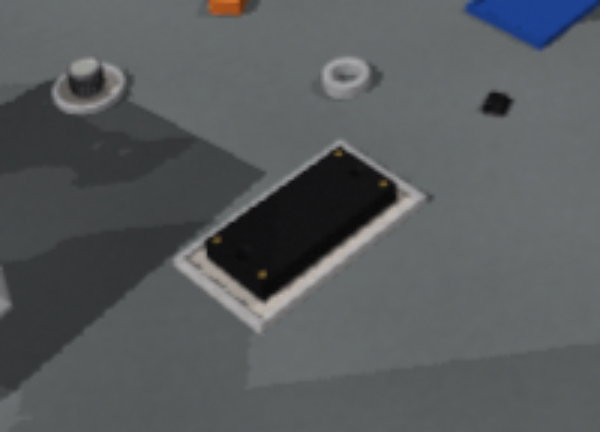

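View pics/scene28.png

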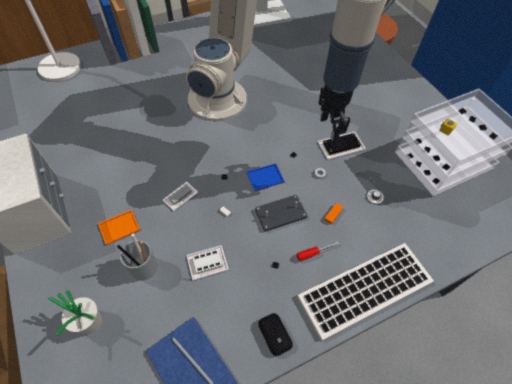

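View pics/w28.png

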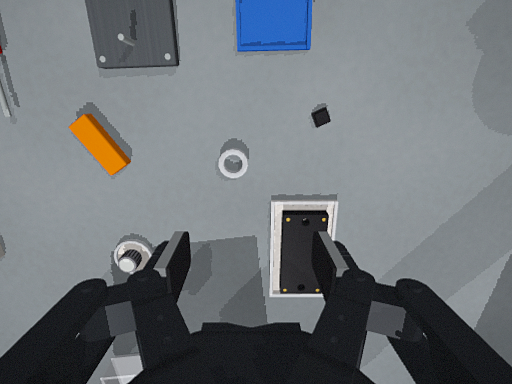

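All four parts lie in their trays: case (345,145), weight (181,194), cover (208,262) and knob (375,196) in the scene view. The cup is where it was, and the gripper is clear.

```bash
python3 -c "
from workcell import *
print(finish_job())"
```

```text
the job is handed in; nothing more can be done
None
```

I took the kit apart in the order asked: knob, steel weight, cover, then the case lifted straight up off its pins. Each part was lowered to light contact (2.5–7.5 N) in its own tray, released and left. I handed the job in at about 46.5 s.

**Last checks:**
- **Placement:** The pictures show all four parts flat and inside their lips. I measured offsets of about 1–3 mm from the tray centres for the knob, weight and cover. For the case, the estimate taken while it was still held was about 2 mm.
- **Surroundings:** The pen cup was not approached and looks unmoved. The open gripper is well clear, with wrist force about 1 N, which is noise.

**Disagreements:**
- **Fingertip position:** In all three cameras the real fingertips sit about 36–45 mm behind the reported TCP, depending on opening. I used the measured offset for every grasp. It held each time, with the fingers stopping at the part widths.
- **Final detector readings:** The last network readings scattered more than the offsets above. Some masks put the cover, weight or case centre up to about 12 mm from the tray centre. Partly hidden parts and visible side walls probably skew those masks, and the pictures themselves show the parts well inside the lips.

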